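# Put the wash table right: soap, cup and scrubbing brush each in the wrong place

## Robot

A 6-joint arm with a two-finger parallel gripper is mounted at the origin on the work surface. World frame = base frame: x ahead of the robot, y to its left, z up, the work surface at z = 0. Lengths are in mm, angles in rad, forces in N, time in s.
With the tool pointing down it reaches from about 350 to 975 mm from the base axis. Payload 7.1 kg.
Tool frame: the origin (TCP) lies between the finger pads; the fingertips stand 8 mm ahead of it and the grasp point (between the pads) lies 11 mm behind it (ctrl.tips_ahead is the distance from the TCP to the fingertips, in mm); y points along the fingers, z is the direction in which the jaws open and shut, and the axes are right-handed (so a half turn about y gives the same grasp; the last joint's range is limited). The gripper opens to 88 mm and grips with 3 to 60 N. Pads are 20 mm wide; open, the fingers measure 115 mm over their backs; the gripper's body (75 mm by 178 mm) begins 61 mm behind the grasp point.
Start: joints at [1.124, 0.423, 1.63, -0, 1.089, -0.019], TCP at [259.261, 568.672, 230.675] pointing down, gripper open.
Joint ranges: [-3, 3], [-0.9, 2.11], [0.09, 2.58], [-1.31, 4.45], [0.11, 2.69], [-2.54, 2.54]. Speed limits (rad/s): [2.39, 2.39, 3.01, 3.14, 3.14, 3.14].

## Interface

Orientations are given as a rotation vector (axis times angle).
In Python, from workcell import ctrl gives the robot as it stands.
- The arm moves only by the shell command python3 -m creep 'ROWS'. ROWS is JSON, a list of rows, each an object of numbers: "tx", "ty", "tz": the shift along the world's x, y, z in mm; "rx", "ry", "rz": the turn, a rotation vector about the world's x, y, z in rad; "fingers": the closure in counts, from 0 (fully open) to 255 (shut). A call has 1 to 10 rows; each row is the pose to reach, as a shift and turn from the pose commanded when the call began; what a row does not reach only later rows make up. A row lasts 1/8 s, in which the tool goes at most 62.5 mm and 10.7 degrees, less where a joint would pass 70% of its speed; a pose out of reach is approached as far as the arm can. A call with a gripper value outside its range is refused whole. The fingers move at their own pace and stop on an object; the grip force is fixed at half the most. Time passes only in rows, so rows that repeat a pose let the fingers close. It gives the time, the measured TCP pose, the force and the opening at its end, in the units of the state.
- ctrl.get_obs(): the state, without advancing time (a new reading comes with each control period).
- ctrl.get_image(name): name is "scene" or "side" or "wrist"; returns a dict with "pixels" (480x640x3 uint8, blue, green, red), "intrinsics" (3x3 intrinsics, pixels), "rvec" (rotation vector, rad) and "tvec" (3), from world to camera coordinates, as OpenCV has them. Camera axes: x right, y down, z forward; pixel columns grow to the right and rows downward; lengths in mm; the calibration is good to about 2 mm. The wrist camera is an equidistant fisheye: a pixel r from the principal point sees the ray r / f radians off the axis. A picture is of the moment at which its call begins. There is no depth.
- ctrl.close_job(): hands the job in, once; it reports no verdict.
The state is a dict: "t": time; "qpos": joint angles; "qvel": joint speeds; "joint_torque": joint torques, N m; "ee_pos": TCP position; "orientation": TCP orientation; "ft_force": force on the tool from outside, world axes, zero at the start; "moment": the same for the moment, N m; "width": finger opening in mm.
Only numpy, scipy, OpenCV 4.12 (cv2) and the standard library are available. Lean on these libraries where they do the work, as an engineer would, in place of code of your own. Each camera call takes 0.05 s, during which the arm holds its last target.

## Task

Someone wiped this wash table and put three things back one place off: the purple scrubbing brush is in the green soap dish, the soap is on the white saucer and the pink cup stands in the navy tray. Put them right, using a clear bit of the table to set something down meanwhile: first seat the white drain tray on the emptied soap dish and then lay the soap flat and lengthwise on the middle of it, stand the cup upright in the middle of the saucer, and set the brush bristles down, lengthwise, in the middle of the navy tray. Do not disturb the toothbrush holder, the ceramic jar or the cream pot.

Things in the scene. Friction and masses are not known exactly. Their poses are not given: they have to be found in the camera images.
- brush: Purple hard-silicone scrubbing brush, 84 (x) x 40 (y) x 60 mm tall, 120 g. Origin: centre of the bristle ends (underside); z up. Block up to 24 mm; above it an arched handle: a level round bar along x, 20 mm thick, 52 mm long, its axis 50 mm above the origin, free space under it. Starts bristles down in the soap dish, along it; of it only the handle is clear above the dish's rim.
- soap: Cream-yellow bar of soap, 74 (x) x 46 (y) x 20 mm, rounded edges, about 80 g. Origin: centre of the underside; z up. Starts flat on the saucer at any angle to it.
- cup: Pink plastic cup without handle, open at the top, 85 mm tall, outside 50 mm across at the base and 58 mm at the rim, 3 mm wall, about 60 g. Origin: centre of the base; z up. Starts standing in the navy brush tray.
- drain_tray: White slatted drain tray of the soap dish: plate 114 (x) x 70 (y) x 8 mm on four round feet 12 mm tall, 50 g. Origin: centre, at the feet's ends; z up. The feet drop inside the dish (6 to 7 mm play each way; either way round) and the plate lies on its rim, overhanging it 5 to 6 mm all round; its origin is then 24 mm above the dish's. Starts on the table, nearer the robot than the dish.
- soap_dish: Green plastic soap dish, stands fast on the table: open box 104 (x) x 58 (y) x 36 mm outside, walls and floor 4 mm. Origin: centre of the underside; x along its length. Its shallow green lid (120 x 76 x 32 mm) is hinged to the +x end and is laid back open on that side, its rims up to 65 mm above the table; it takes no part in the job.
- brush_tray: Navy blue shallow oblong tray, the scrubbing brush's place, stands fast on the table: 120 (x) x 76 (y) x 11 mm outside, walls and floor 3 mm. Origin: centre of the underside; x along its length.
- saucer: White round saucer, the cup's place, stands fast on the table: 124 mm across the rim, 8 mm high, flat inside floor 3 mm above the table and 104 mm across. Origin: centre of the underside.
- holder: Bystander: steel toothbrush holder, 70 mm across, 105 mm tall, with two toothbrushes reaching 192 mm. Loose. Origin: centre of the base.
- jar: Bystander: blue ceramic jar with a white knobbed lid, 80 mm across, 101 mm tall. Loose. Origin: centre of the base.
- pot: Bystander: small cream pot with a rust-red lid, 58 mm across, 36 mm tall. Loose. Origin: centre of the base. It stands level with the drain tray, on the other side; the table straight ahead of the robot between these two is bare, with room for any one of the things.

How it is judged:
By the outcome, as a careful person would: the job done as asked, in the order asked, and still so for the second after the job is handed in, with the robot touching nothing.
It also fails if it takes over 118 s, if anything falls off the work surface, if the arm or the gripper's body presses on something with over 40 N, if the wrist force passes 120 N, or if a joint passes its speed limit or range.

## Working session

There is one attempt and no reset: what is moved stays moved. The work goes in short steps, Python scripts to look and compute and a shell command to move; the robot and the scene stay as the last step left them, time stands still between calls to the robot, and variables do not carry over. Pictures are saved under pics/ and viewed, and the job is handed in when it is done.

```bash
ls; mkdir -p pics
python3 - <<'E'
from workcell import ctrl
import cv2
print(ctrl.get_obs())
for n in ["scene","side","wrist"]:
    d=ctrl.get_image(n); cv2.imwrite(f"pics/{n}0.png",d["pixels"]); print(n,d["intrinsics"],d["rvec"],d["tvec"])
E
```

```text
pics
{'t': 0.0, 'qpos': array([ 1.12398927e+00,  4.23858668e-01,  1.63069646e+00,  1.34024601e-05,
        1.08861297e+00, -1.90036319e-02]), 'qvel': array([ 0.00052102, -0.00054299,  0.00138055,  0.00031913,  0.00038353,
        0.00040008]), 'joint_torque': array([-7.55126803e-04, -5.44625151e+01, -2.73671043e+01,  6.43880200e-02,
        2.26223673e-02, -1.33853305e-04]), 'ee_pos': array([259.03065968, 568.1838177 , 229.88802959]), 'orientation': array([-1.54616343,  0.33590393, -0.33531079]), 'ft_force': array([ 0.06118917, -0.08354745, -0.26248046]), 'moment': array([0.03004439, 0.01291446, 0.04128241]), 'width': 87.99700241632696}
scene [[491.92953924   0.         326.45557176]
 [  0.         491.92953924 236.72886161]
 [  0.           0.           1.        ]] [ 1.7933345   1.27112462 -0.68676968] [-209.95275913 -227.9245435  1570.86518871]
side [[434.07449074   0.         318.99126044]
 [  0.         434.07449074 243.77602264]
 [  0.           0.           1.        ]] [ 0.58810921 -2.70699716  1.12540146] [509.93314858 207.87381461 705.33952079]
wrist [[371.64829954   0.         314.14293048]
 [  0.         371.64829954 236.81046522]
 [  0.           0.           1.        ]] [-2.42359002 -1.55858549 -0.2300009 ] [-623.73508981  -35.53376516  393.5010619 ]
```

View pics/scene0.png

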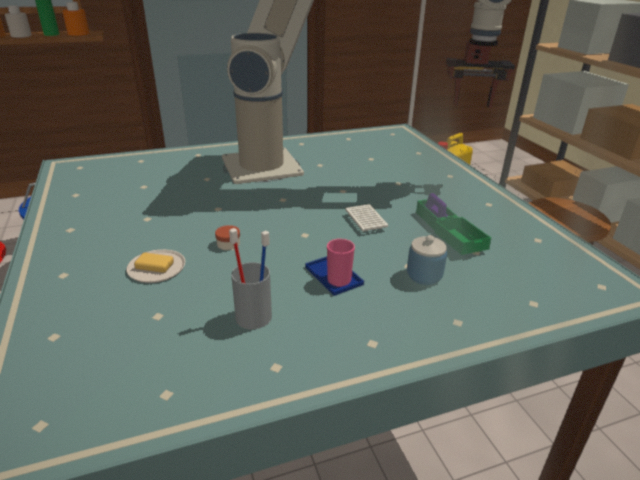

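View pics/side0.png

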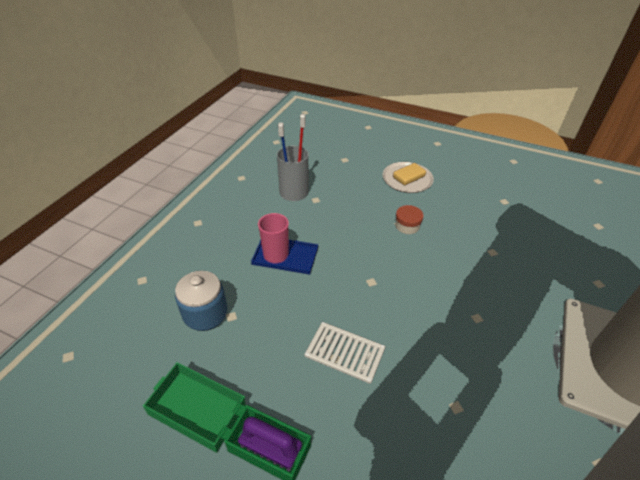

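View pics/wrist0.png

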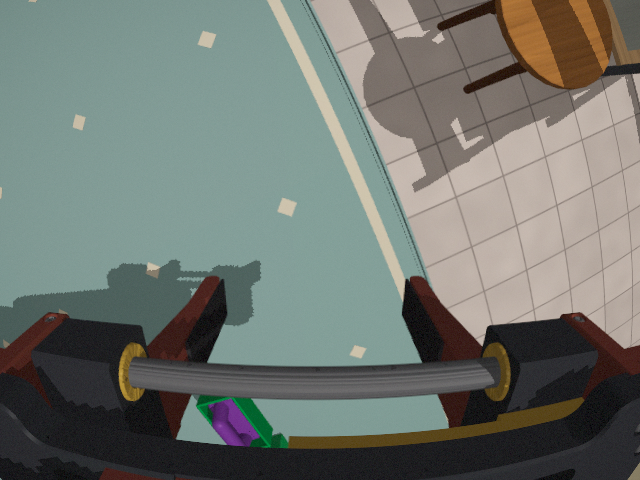

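```bash
cat > h.py <<'E'
import numpy as np, cv2
from workcell import ctrl
from scipy.spatial.transform import Rotation as R
def grab(n,tag):
    d=ctrl.get_image(n); cv2.imwrite(f"pics/{n}{tag}.png",d["pixels"])
    np.savez(f"pics/{n}{tag}.npz",K=d["intrinsics"],r=np.array(d["rvec"]),t=np.array(d["tvec"]),p=d["pixels"]); return load(n,tag)
def load(n,tag):
    z=np.load(f"pics/{n}{tag}.npz"); return {"K":z["K"],"R":cv2.Rodrigues(z["r"])[0],"t":z["t"].ravel(),"p":z["p"],"n":n}
def proj(d,P):
    P=np.atleast_2d(P).astype(float); c=P@d["R"].T+d["t"]
    if d["n"]=="wrist":
        rho=np.hypot(c[:,0],c[:,1])+1e-9; th=np.arctan2(rho,c[:,2]); n=c[:,:2]*(th/rho)[:,None]
    else: n=c[:,:2]/c[:,2:]
    return n*d["K"][0,0]+d["K"][:2,2]
def unproj(d,uv,z):
    n=(np.array(uv,float)-d["K"][:2,2])/d["K"][0,0]
    if d["n"]=="wrist":
        th=np.hypot(*n); v=np.r_[n/th*np.sin(th),np.cos(th)]
    else: v=np.r_[n,1]
    v=d["R"].T@v; c=-d["R"].T@d["t"]; return c+v*(z-c[2])/v[2]
def crop(d,x0,y0,x1,y1,s,name):
    cv2.imwrite("pics/"+name,cv2.resize(d["p"][y0:y1,x0:x1],None,fx=s,fy=s,interpolation=cv2.INTER_CUBIC))
def pts(P,x,y,yaw,z=0):
    c,s=np.cos(yaw),np.sin(yaw); P=np.asarray(P,float); return P@np.array([[c,-s,0],[s,c,0],[0,0,1]]).T+[x,y,z]
def box(lx,ly,z0,z1): return np.array([[a*lx/2,b*ly/2,z] for z in(z0,z1) for a,b in((-1,-1),(1,-1),(1,1),(-1,1))])
def ring(r,z,n=40):
    a=np.arange(n)*2*np.pi/n; return np.c_[r*np.cos(a),r*np.sin(a),0*a+z]
def tcp(obs=None):
    o=obs or ctrl.get_obs(); M=R.from_rotvec(o["orientation"]).as_matrix(); return np.array(o["ee_pos"]),M
E
python3 - <<'E'
from h import *
import shutil
for n in ["scene","side","wrist"]: grab(n,"A")
s=load("scene","A"); d=load("side","A")
for n,z in (("s",s),("d",d)): print(n,-z["R"].T@z["t"])
crop(s,320,170,520,300,4,"cA.png"); crop(d,140,300,400,480,3,"cB.png"); crop(d,240,140,450,290,3,"cC.png"); crop(s,110,210,380,340,2.9,"cD.png")
# rough
f=lambda d,u,v,z=0: np.round(unproj(d,(u,v),z)[:2])
print("soap",f(d,410,174,20),f(s,155,263,20),"cup",f(d,274,228,85),f(s,341,249,85),"drain",f(d,345,351,16),f(s,367,219,16),"brush",f(d,268,440,50),"pot",f(d,409,216,36),f(s,228,233,36),"jar",f(s,428,247,80),"holder",f(s,252,275,105))
print(tcp())
E
```

```text
s [1438.50325038 -317.76218079  627.20235555]
d [326.39784815 533.22422341 640.22148567]
soap [ 474. -345.] [ 495. -351.] cup [643.  22.] [661.  11.] drain [437. 169.] [451. 168.] brush [474. 355.] pot [ 431. -176.] [ 445. -183.] jar [703. 190.] holder [ 720. -185.]
(array([259.21247764, 568.50895548, 230.40534757]), array([[ 9.09876568e-01, -2.24031286e-04,  4.14878995e-01],
       [-4.14879056e-01, -4.84586227e-04,  9.09876439e-01],
       [-2.79614213e-06, -9.99999857e-01, -5.33859541e-04]]))
```

View pics/cA.png

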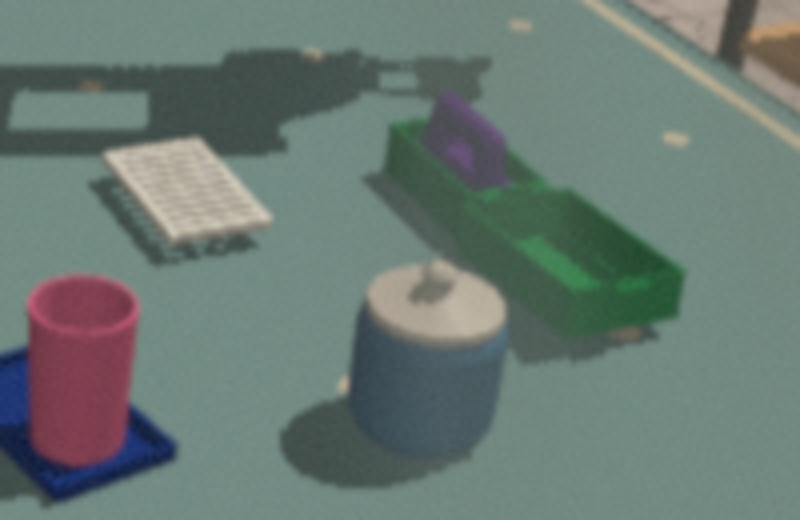

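View pics/cB.png

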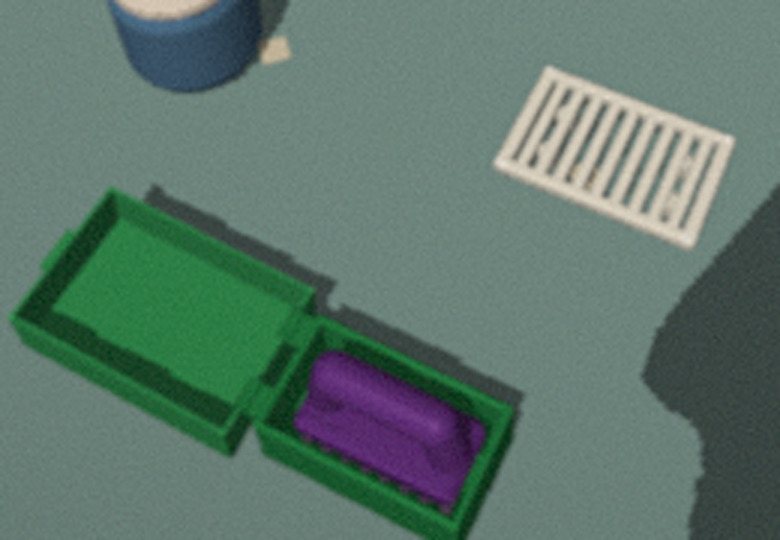

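View pics/cC.png

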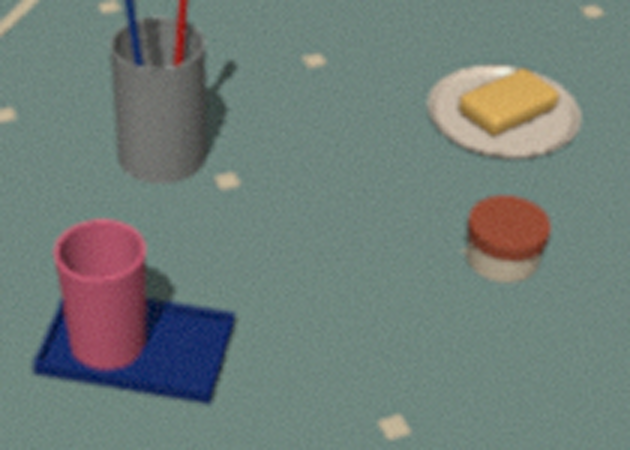

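View pics/cD.png

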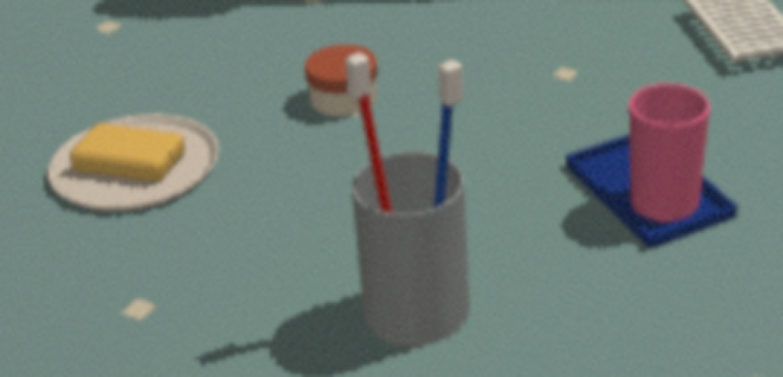

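```bash
cat > fit.py <<'E'
from h import *
from scipy.optimize import minimize
S=4
def sil(d,hulls,shape):
    m=np.zeros((shape[0]*S,shape[1]*S),np.uint8)
    for P in hulls:
        uv=(proj(d,P)+.5)*S-.5
        h=cv2.convexHull(uv.astype(np.float32)); cv2.fillConvexPoly(m,np.round(h*16).astype(np.int32),255,shift=4)
    return cv2.resize(m,(shape[1],shape[0]),interpolation=cv2.INTER_AREA)/255.
def mask(d,fn,roi,close=0):
    hsv=cv2.cvtColor(cv2.GaussianBlur(d["p"],(0,0),.7),cv2.COLOR_BGR2HSV).astype(int)
    m=fn(hsv[...,0],hsv[...,1],hsv[...,2]).astype(np.uint8); r=np.zeros_like(m); x0,y0,x1,y1=roi; r[y0:y1,x0:x1]=1; m*=r
    if close: m=cv2.morphologyEx(m,cv2.MORPH_CLOSE,np.ones((close,close)))
    n,l,st,_=cv2.connectedComponentsWithStats(m)
    if n>1: m=(l==1+np.argmax(st[1:,4])).astype(np.uint8)
    return m.astype(float)
def fit(views,model,x0,yaw=True,ign=None):
    # views: list of (d,mask[,ignore])
    def cost(p):
        c=0
        for v in views:
            d,m=v[0],v[1]; s=sil(d,model(p),m.shape); w=1-v[2] if len(v)>2 else 1
            c+=(np.abs(s-m)*w).sum()/ (m*w).sum()
        return c/len(views)
    x0=np.array(x0,float)
    for it in range(3):
        sc=[15,6,2][it]; st=np.array([sc,sc]+([.2/(1+it)] if len(x0)>2 else []))
        sim=np.vstack([x0]+[x0+np.eye(len(x0))[i]*st[i] for i in range(len(x0))])
        r=minimize(cost,x0,method="Nelder-Mead",options=dict(initial_simplex=sim,xatol=.02,fatol=1e-5,maxiter=150)); x0=r.x
    return x0,r.fun
soapM=lambda p,z=3:[pts(np.vstack([box(74,40,4,16),box(68,46,4,16),box(70,42,0,20)]),p[0],p[1],p[2],z)]
cupM=lambda p,z=3:[pts(np.vstack([ring(25,0),ring(29,85)]),p[0],p[1],0,z)]
drainM=lambda p,z=0:[pts(box(114,70,12,20),p[0],p[1],p[2],z)]
trayM=lambda p:[pts(box(120,76,0,11),p[0],p[1],p[2])]
sauM=lambda p:[pts(np.vstack([ring(62,8),ring(52,0)]),p[0],p[1],0)]
yel=lambda h,s,v:(h>15)&(h<32)&(s>110)&(v>90)
pink=lambda h,s,v:((h>160)|(h<3))&(s>90)
navy=lambda h,s,v:(h>105)&(h<128)&(s>140)
white=lambda h,s,v:(s<60)&(v>125)
purple=lambda h,s,v:(h>128)&(h<158)&(s>60)
green=lambda h,s,v:(h>50)&(h<80)&(s>110)
E
python3 - <<'E'
from fit import *
s=load("scene","A"); d=load("side","A")
def run(n,ms,model,x0):
    for nm,v in (("scene",ms[:1]),("side",ms[1:]),("both",ms)):
        x,f=fit(v,model,x0); print(n,nm,np.round(x[:2],1),np.round(np.degrees(x[2:]),1),round(f,3))
    return x
run("soap",[(s,mask(s,yel,(110,230,210,300))),(d,mask(d,yel,(370,150,450,210)))],soapM,[485,-348,.3])
mc=[mask(s,pink,(320,230,365,300)),mask(d,pink,(250,205,300,275))]
run("cup",[(s,mc[0]),(d,mc[1])],cupM,[650,15])
ig=[cv2.dilate(m,np.ones((5,5))) for m in mc]
run("tray",[(s,mask(s,navy,(295,240,375,300)),ig[0]),(d,mask(d,navy,(240,220,330,280)),ig[1])],trayM,[640,0,1.2])
run("drain",[(s,mask(s,white,(335,195,395,240),7)),(d,mask(d,white,(295,315,395,390),9))],drainM,[445,168,0])
for a in (white,):
  w=lambda h,sv,v:white(h,sv,v)|yel(h,sv,v)
  run("saucer",[(s,mask(s,w,(110,235,205,295),5)),(d,mask(d,w,(370,150,450,205),5))],sauM,[485,-348])
f=lambda d,x,y,o,k,z: np.round(unproj(d,(o[0]+(x+.5)/k-.5,o[1]+(y+.5)/k-.5),z)[:2],1)
for x,y in ((322,320),(516,408),(258,422),(460,543)): print("dish side",f(d,x,y,(140,300),3,36))
for x,y in ((390,125),(440,95),(545,186),(468,203)): print("dish scene",f(s,x,y,(320,170),4,36))
E
```

```text
soap scene [ 477.5 -354.2] [52.2] 0.219
soap side [ 478.4 -355.6] [66.4] 0.24
soap both [ 479.  -355.3] [66.5] 0.239
cup scene [651.2  13.8] [] 0.103
cup side [650.6  12. ] [] 0.073
cup both [651.1  13.2] [] 0.091
tray scene [628.5  10.7] [11.5] 0.229
tray side [633.6   4.5] [11.1] 0.119
tray both [630.    7.1] [9.2] 0.224
drain scene [467.6 161.5] [34.7] 0.627
drain side [441.6 203.6] [24.6] 0.568
drain both [449.6 174.1] [19.5] 0.621
saucer scene [ 519.8 -377.1] [] 0.711
saucer side [ 447.8 -315.4] [] 0.698
saucer both [ 498.1 -310.1] [] 0.723
dish side [527.4 322.5]
dish side [425.9 321.4]
dish side [529.1 375.2]
dish side [423.8 382.2]
dish scene [433.8 319.9]
dish scene [404.4 375. ]
dish scene [538.  372.4]
dish scene [542.2 314.3]
```

Run:
```python
from fit import *
s=load("scene","A"); d=load("side","A")
for n,z,P in (("s",s,[(155,263),(135,268),(155,279),(170,255),(341,265),(320,268),(352,284),(367,216),(362,208),(400,250)]),("d",d,[(410,174),(390,180),(420,187),(427,182),(300,255),(275,265),(345,351),(330,335),(320,300)])):
    h=cv2.cvtColor(cv2.GaussianBlur(z["p"],(0,0),.7),cv2.COLOR_BGR2HSV)
    print(n,[(p,h[p[1],p[0]].tolist()) for p in P])
```

```text
s [((155, 263), [20, 153, 208]), ((135, 268), [18, 81, 119]), ((155, 279), [16, 42, 190]), ((170, 255), [18, 78, 199]), ((341, 265), [173, 129, 128]), ((320, 268), [112, 187, 117]), ((352, 284), [112, 187, 108]), ((367, 216), [21, 27, 180]), ((362, 208), [20, 29, 185]), ((400, 250), [82, 46, 138])]
d [((410, 174), [19, 143, 211]), ((390, 180), [17, 42, 196]), ((420, 187), [16, 41, 197]), ((427, 182), [16, 42, 196]), ((300, 255), [111, 197, 106]), ((275, 265), [113, 189, 96]), ((345, 351), [20, 30, 201]), ((330, 335), [23, 30, 205]), ((320, 300), [80, 46, 133])]
```

```bash
cat >> fit.py <<'E'
white=lambda h,s,v:(h<50)&(v>95)
yel=lambda h,s,v:(h>12)&(h<30)&(s>95)&(v>80)
navy=lambda h,s,v:(h>103)&(h<130)&(s>105)
green=lambda h,s,v:(h>48)&(h<82)&(s>90)
def over(d,m,model,roi,k,name):
    p=d["p"].copy(); p=cv2.resize(p,None,fx=k,fy=k,interpolation=cv2.INTER_CUBIC)
    M=cv2.resize(m,None,fx=k,fy=k)
    for mm,c in ((M,(0,0,255)),):
        cs,_=cv2.findContours((mm>.5).astype(np.uint8),cv2.RETR_EXTERNAL,cv2.CHAIN_APPROX_NONE); cv2.drawContours(p,cs,-1,c,1)
    for P in model:
        h=cv2.convexHull(((proj(d,P)+.5)*k-.5).astype(np.float32)); cv2.polylines(p,[np.round(h).astype(int)],True,(0,255,255),1)
    x0,y0,x1,y1=[int(k*q) for q in roi]; return cv2.resize(p[y0:y1,x0:x1],(400,300))
E
python3 - <<'E'
from fit import *
s=load("scene","A"); d=load("side","A")
ims=[]
def run(n,ms,model,x0,show=True):
    for nm,v in (("scene",ms[:1]),("side",ms[1:]),("both",ms)):
        x,f=fit(v,model,x0); print(n,nm,np.round(x[:2],1),np.round(np.degrees(x[2:]),1),round(f,3))
    for v in ms:
        c=np.argwhere(v[1]>.5).mean(0); ims.append(over(v[0],v[1],model(x),(c[1]-60,c[0]-45,c[1]+60,c[0]+45),6,""))
    return x
run("soap",[(s,mask(s,yel,(110,230,210,300))),(d,mask(d,yel,(370,150,450,210)))],soapM,[478,-355,1])
mc=[mask(s,pink,(320,230,365,300)),mask(d,pink,(250,205,300,275))]
ig=[cv2.dilate(m,np.ones((7,7))) for m in mc]
run("tray",[(s,mask(s,navy,(295,240,375,300)),ig[0]),(d,mask(d,navy,(240,220,330,280)),ig[1])],trayM,[630,7,.2])
cv2.imwrite("pics/ovA.png",np.vstack([np.hstack(ims[:2]),np.hstack(ims[2:])])); ims=[]
run("drain",[(s,mask(s,white,(335,195,395,240),7)),(d,mask(d,white,(295,315,395,390),9))],drainM,[445,168,0])
run("saucer",[(s,mask(s,white,(110,235,205,295),5)),(d,mask(d,white,(370,150,450,205),5))],sauM,[485,-348])
cv2.imwrite("pics/ovB.png",np.vstack([np.hstack(ims[:2]),np.hstack(ims[2:])]))
E
```

```text
soap scene [ 478.6 -353.6] [56.3] 0.165
soap side [ 478.4 -358.9] [62.4] 0.174
soap both [ 478.8 -354.7] [62.2] 0.18
tray scene [630.5   9.3] [11.2] 0.123
tray side [632.4   5.8] [11.9] 0.062
tray both [631.8   7.5] [11.4] 0.126
drain scene [437.9 170.3] [-1.] 0.051
drain side [437.4 168.7] [-0.5] 0.026
drain both [437.4 169.3] [-0.6] 0.046
saucer scene [ 484.3 -350.4] [] 0.046
saucer side [ 479.8 -351.4] [] 0.044
saucer both [ 480.9 -350.7] [] 0.058
```

View pics/ovA.png

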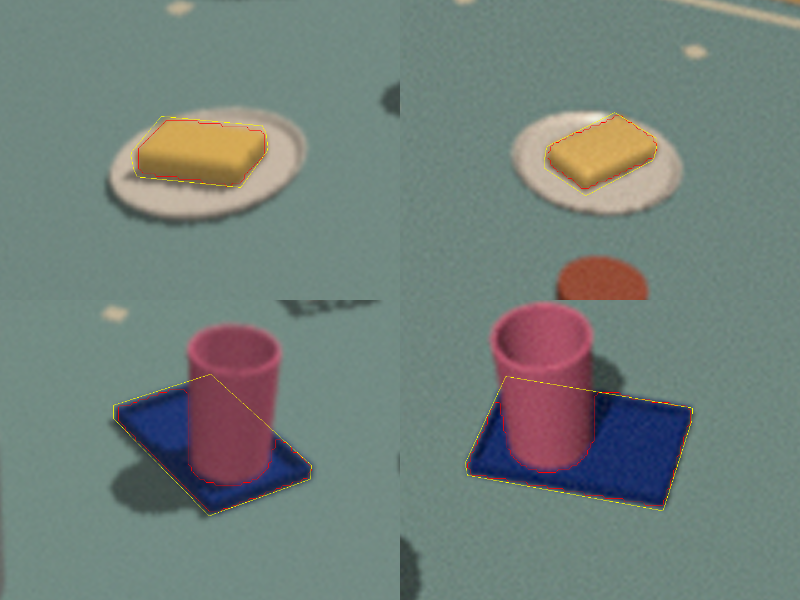

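View pics/ovB.png

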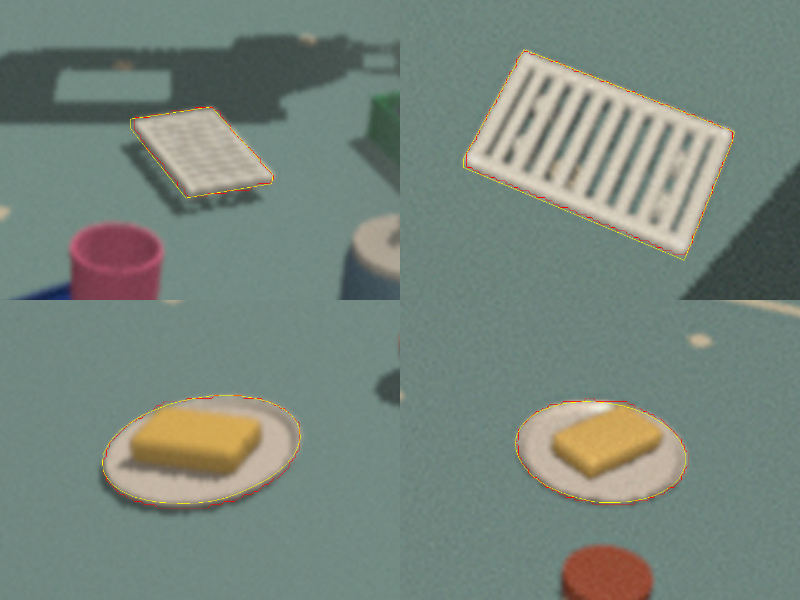

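Run:
```python
from h import *
w=load("wrist","A"); p,M=tcp()
c=-w["R"].T@w["t"]; print("cam in tool",M.T@(c-p),"axes",(M.T@w["R"].T).round(2))
```

```text
cam in tool [-8.09399045e+01 -1.54991511e+02 -1.26101599e-02] axes [[ 0.    0.96  0.29]
 [ 0.   -0.29  0.96]
 [ 1.    0.   -0.  ]]
```

```bash
python3 -m creep '[{"tx":281,"ty":-218,"tz":30,"rz":0.428},{"tx":281,"ty":-218,"tz":30,"rz":0.428},{"tx":281,"ty":-218,"tz":30,"rz":0.428},{"tx":281,"ty":-218,"tz":30,"rz":0.428},{"tx":281,"ty":-218,"tz":30,"rz":0.428},{"tx":281,"ty":-218,"tz":30,"rz":0.428},{"tx":281,"ty":-218,"tz":30,"rz":0.428},{"tx":281,"ty":-218,"tz":30,"rz":0.428},{"tx":281,"ty":-218,"tz":30,"rz":0.428}]'
python3 - <<'E'
from h import *
w=grab("wrist","B"); p,M=tcp(); print(p,M.round(3))
E
```

```text
[259.20953221 568.57558703 230.48191599] [[ 0.91  -0.     0.415]
 [-0.415 -0.     0.91 ]
 [-0.    -1.    -0.   ]]schema error: expected keys tx, ty, tz, rx, ry, rz, fingers
```

View pics/wristB.png

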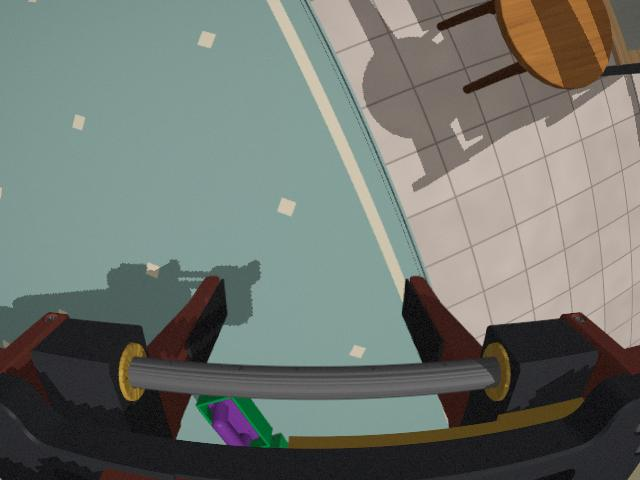

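```bash
python3 -m creep '[{"tx":281,"ty":-218,"tz":30,"rx":0,"ry":0,"rz":0.428,"fingers":0},{"tx":281,"ty":-218,"tz":30,"rx":0,"ry":0,"rz":0.428,"fingers":0},{"tx":281,"ty":-218,"tz":30,"rx":0,"ry":0,"rz":0.428,"fingers":0},{"tx":281,"ty":-218,"tz":30,"rx":0,"ry":0,"rz":0.428,"fingers":0},{"tx":281,"ty":-218,"tz":30,"rx":0,"ry":0,"rz":0.428,"fingers":0},{"tx":281,"ty":-218,"tz":30,"rx":0,"ry":0,"rz":0.428,"fingers":0},{"tx":281,"ty":-218,"tz":30,"rx":0,"ry":0,"rz":0.428,"fingers":0},{"tx":281,"ty":-218,"tz":30,"rx":0,"ry":0,"rz":0.428,"fingers":0},{"tx":281,"ty":-218,"tz":30,"rx":0,"ry":0,"rz":0.428,"fingers":0}]'
python3 - <<'E'
from h import *
w=grab("wrist","B"); p,M=tcp(); print(p,M.round(3))
E
```

```text
t: 1.48
ee_pos: [539.1, 351.5, 260.5]
orientation: [-1.571, -0.001, 0.002]
ft_force: [-0.1, 0.3, -0.5]
width: 87.9
[539.11191756 351.61172853 260.51925459] [[ 1.    -0.001 -0.002]
 [ 0.002 -0.     1.   ]
 [-0.001 -1.    -0.   ]]
```

View pics/wristB.png

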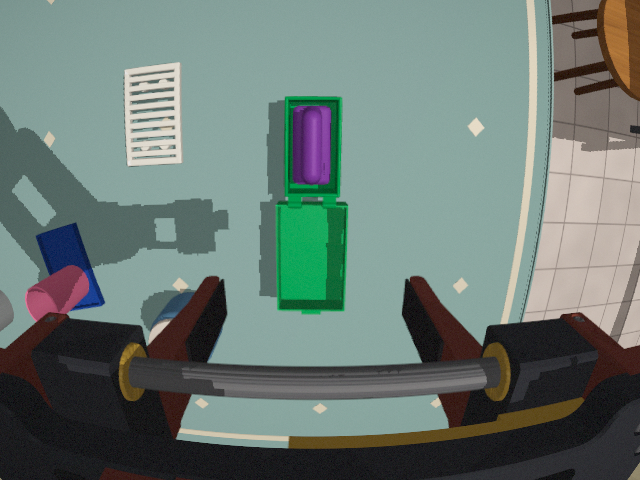

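Run:
```python
from fit import *
w=load("wrist","B"); crop(w,260,85,370,215,4.5,"cE.png")
ims=[]
m=mask(w,white,(110,50,200,180),9); print("drain",fit([(w,m)],drainM,[437,169,0]))
for u,v,z in ((286,97,36),(341,97,36),(285.5,195,36),(341.5,195,36)): print(unproj(w,(u,v),z).round(1))
m=mask(w,purple,(285,95,345,195)); 
brM=lambda p,z=4:[pts(box(84,40,0,24),p[0],p[1],p[2],z),pts(np.vstack([ring(10,60)*[1,1,0]+[a,0,50+dz] for a in(-16,16) for dz in (-6,0,6)]),p[0],p[1],p[2],z)]
x,f=fit([(w,m)],brM,[470,350,0]);print("brush",x,f)
cv2.imwrite("pics/ovC.png",over(w,m,brM(x),(250,80,370,200),6,""))
```

```text
drain (array([4.36400199e+02, 1.67404907e+02, 1.78512458e-04]), np.float64(0.02429929456598645))
[427.5 322.9  36. ]
[427.5 378.   36. ]
[528.7 321.5  36. ]
[528.6 379.6  36. ]
brush [ 4.76714293e+02  3.48150212e+02 -6.44047156e-03] 0.07714279876591136
```

View pics/cE.png

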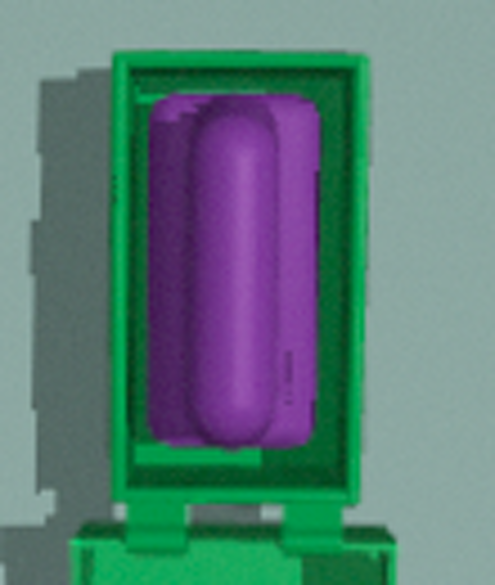

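View pics/ovC.png

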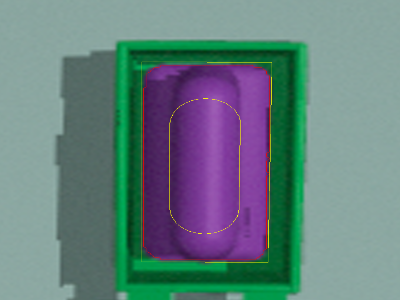

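Run:
```python
from fit import *
w=load("wrist","B")
Q=np.array([(112,50),(371,53),(360,503),(107,500)])
P=np.array([unproj(w,(260+(x+.5)/4.5-.5,85+(y+.5)/4.5-.5),36)[:2] for x,y in Q]);print(P.round(1),P.mean(0))
d=load("side","A");s=load("scene","A")
# fit of rim lower-x half: silhouettes restricted
ds=lambda p:[pts(box(104,58,0,36),p[0],p[1],p[2])]
gp=lambda h,s,v:green(h,s,v)|purple(h,s,v)
v=[]
for z,roi in ((d,(215,400,330,480)),(s,(410,185,470,235)),(w,(270,85,350,197))):
    m=mask(z,gp,roi,5); v.append((z,m))
# wrist only: ignore beyond row 196
ig=np.zeros((480,640));ig[196:]=1
print(fit([(w,v[2][1],ig)],ds,[477,350,0]))
# side: ignore left of hinge line
ig=np.zeros((480,640));
P=proj(d,[[524,300,36],[524,400,36],[900,400,36],[900,300,36]]);cv2.fillConvexPoly(ig,P.astype(np.int32),1)
P=proj(d,[[524,300,0],[524,400,0],[900,400,60],[900,300,60]]);cv2.fillConvexPoly(ig,cv2.convexHull(P.astype(np.float32)).astype(np.int32),1)
m=mask(d,gp,(130,350,330,480),5)*(1-ig); print(fit([(d,m,ig)],ds,[477,350,0]))
```

```text
[[426.2 321.4]
 [426.8 379.1]
 [530.1 377.7]
 [529.4 319.2]] [478.13747122 349.33662594]
(array([ 4.78102552e+02,  3.49348344e+02, -9.10458784e-03]), np.float64(0.012588296451833203))
(array([ 4.80251205e+02,  3.48992405e+02, -1.46068020e-02]), np.float64(0.013161272655701791))
```

```bash
python3 -m creep '[{"tx":-31,"ty":-1,"tz":-40,"rx":0,"ry":0,"rz":-0.007,"fingers":80},{"tx":-63,"ty":-3,"tz":-80,"rx":0,"ry":0,"rz":-0.007,"fingers":80},{"tx":-63,"ty":-3,"tz":-130,"rx":0,"ry":0,"rz":-0.007,"fingers":80},{"tx":-63,"ty":-3,"tz":-160,"rx":0,"ry":0,"rz":-0.007,"fingers":80},{"tx":-63,"ty":-3,"tz":-160,"rx":0,"ry":0,"rz":-0.007,"fingers":80},{"tx":-63,"ty":-3,"tz":-160,"rx":0,"ry":0,"rz":-0.007,"fingers":80}]'
python3 - <<'E'
from h import *
w=grab("wrist","C"); p,M=tcp(); print(p,M.round(3))
E
```

```text
t: 2.28
ee_pos: [477.6, 348.6, 101.8]
orientation: [-1.57, 0.004, -0.006]
ft_force: [0.1, -0.4, 0.5]
width: 60.3
[477.9522539  348.64479629 102.25011702] [[ 1.     0.002  0.006]
 [-0.006  0.001  1.   ]
 [ 0.002 -1.     0.001]]
```

View pics/wristC.png

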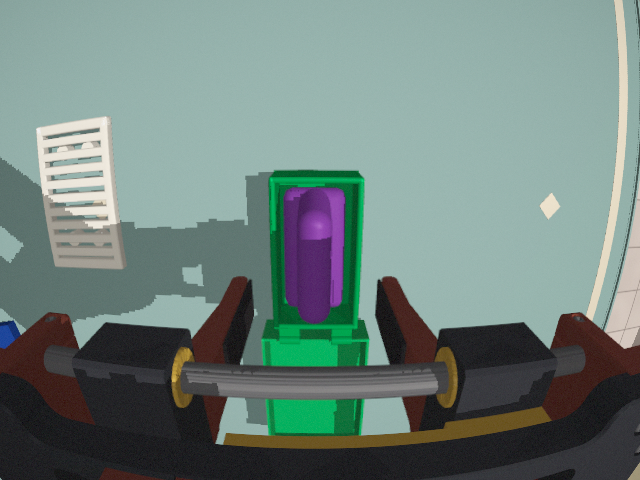

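```bash
python3 -m creep '[{"tx":0,"ty":0,"tz":-25,"rx":0,"ry":0,"rz":0,"fingers":80},{"tx":0,"ty":0,"tz":-45,"rx":0,"ry":0,"rz":0,"fingers":80},{"tx":0,"ty":0,"tz":-53,"rx":0,"ry":0,"rz":0,"fingers":80},{"tx":0,"ty":0,"tz":-53,"rx":0,"ry":0,"rz":0,"fingers":80},{"tx":0,"ty":0,"tz":-53,"rx":0,"ry":0,"rz":0,"fingers":150},{"tx":0,"ty":0,"tz":-53,"rx":0,"ry":0,"rz":0,"fingers":255},{"tx":0,"ty":0,"tz":-53,"rx":0,"ry":0,"rz":0,"fingers":255},{"tx":0,"ty":0,"tz":-53,"rx":0,"ry":0,"rz":0,"fingers":255},{"tx":0,"ty":0,"tz":-53,"rx":0,"ry":0,"rz":0,"fingers":255}]'; python3 -m creep '[{"tx":0,"ty":0,"tz":20,"rx":0,"ry":0,"rz":0,"fingers":255},{"tx":0,"ty":0,"tz":60,"rx":0,"ry":0,"rz":0,"fingers":255},{"tx":0,"ty":0,"tz":90,"rx":0,"ry":0,"rz":0,"fingers":255},{"tx":0,"ty":0,"tz":90,"rx":0,"ry":0,"rz":0,"fingers":255}]';  python3 - <<'E'
from h import *
w=grab("wrist","D"); w=grab("side","D"); p,M=tcp(); print(p,M.round(3))
E
```

```text
t: 3.45
ee_pos: [477.3, 347.8, 47.8]
orientation: [-1.571, 0.005, -0.006]
ft_force: [0.0, 1.2, 1.8]
width: 19.3
t: 3.95
ee_pos: [478.8, 348.7, 140.9]
orientation: [-1.568, 0.002, -0.009]
ft_force: [0.3, 0.8, -2.4]
width: 19.3
[477.04529661 347.50924245 137.8512922 ] [[ 1.     0.     0.007]
 [-0.007  0.     1.   ]
 [ 0.    -1.     0.   ]]
```

View pics/sideD.png

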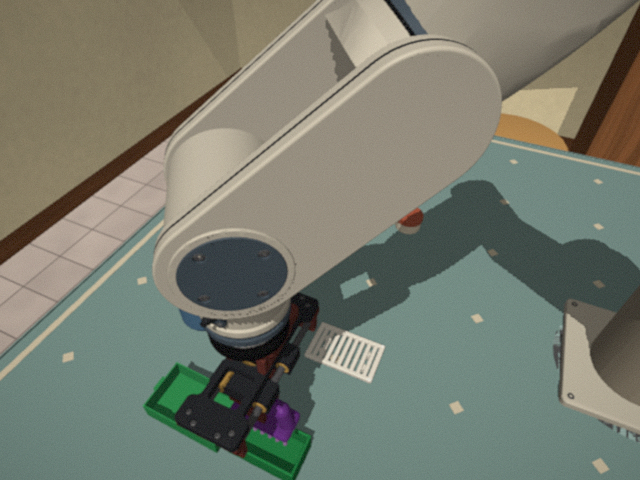

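View pics/wristD.png

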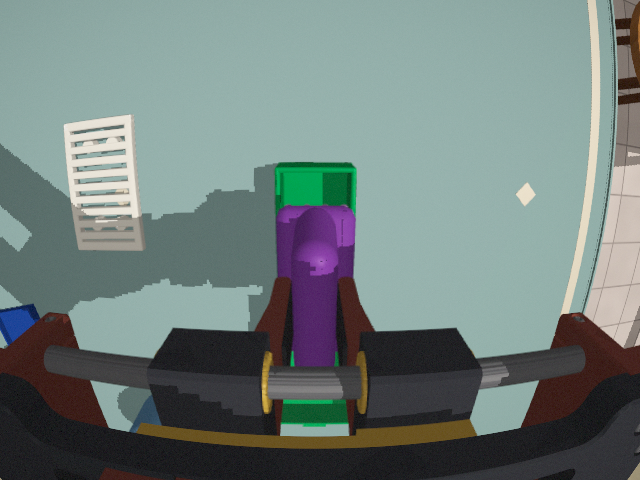

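```bash
python3 -m creep '[{"tx":-7,"ty":-50,"tz":0,"rx":0,"ry":0,"rz":0.007,"fingers":255},{"tx":-14,"ty":-105,"tz":0,"rx":0,"ry":0,"rz":0.007,"fingers":255},{"tx":-21,"ty":-160,"tz":0,"rx":0,"ry":0,"rz":0.007,"fingers":255},{"tx":-28,"ty":-215,"tz":0,"rx":0,"ry":0,"rz":0.007,"fingers":255},{"tx":-35,"ty":-270,"tz":0,"rx":0,"ry":0,"rz":0.007,"fingers":255},{"tx":-42,"ty":-320,"tz":0,"rx":0,"ry":0,"rz":0.007,"fingers":255},{"tx":-47,"ty":-348,"tz":0,"rx":0,"ry":0,"rz":0.007,"fingers":255},{"tx":-47,"ty":-348,"tz":-40,"rx":0,"ry":0,"rz":0.007,"fingers":255},{"tx":-47,"ty":-348,"tz":-60,"rx":0,"ry":0,"rz":0.007,"fingers":255},{"tx":-47,"ty":-348,"tz":-80,"rx":0,"ry":0,"rz":0.007,"fingers":255}]'; python3 -m creep '[{"tx":0,"ty":0,"tz":-5,"rx":0,"ry":0,"rz":0,"fingers":255},{"tx":0,"ty":0,"tz":-10,"rx":0,"ry":0,"rz":0,"fingers":255},{"tx":0,"ty":0,"tz":-12,"rx":0,"ry":0,"rz":0,"fingers":255},{"tx":0,"ty":0,"tz":-12,"rx":0,"ry":0,"rz":0,"fingers":255},{"tx":0,"ty":0,"tz":-12,"rx":0,"ry":0,"rz":0,"fingers":255}]'
```

```text
t: 5.3
ee_pos: [429.0, -0.5, 55.9]
orientation: [-1.571, 0.002, 0.002]
ft_force: [0.2, -1.1, -1.4]
width: 19.5
t: 5.92
ee_pos: [430.5, -0.3, 46.1]
orientation: [-1.571, -0.001, -0.0]
ft_force: [0.6, 0.4, -1.2]
width: 19.3
```

```bash
python3 -m creep '[{"tx":0,"ty":0,"tz":-1.5,"rx":0,"ry":0,"rz":0,"fingers":255},{"tx":0,"ty":0,"tz":-1.5,"rx":0,"ry":0,"rz":0,"fingers":255},{"tx":0,"ty":0,"tz":-1.5,"rx":0,"ry":0,"rz":0,"fingers":110},{"tx":0,"ty":0,"tz":-1.5,"rx":0,"ry":0,"rz":0,"fingers":110},{"tx":0,"ty":0,"tz":-1.5,"rx":0,"ry":0,"rz":0,"fingers":110},{"tx":0,"ty":0,"tz":20,"rx":0,"ry":0,"rz":0,"fingers":110},{"tx":0,"ty":0,"tz":70,"rx":0,"ry":0,"rz":0,"fingers":60},{"tx":0,"ty":0,"tz":95,"rx":0,"ry":0,"rz":0,"fingers":0}]'; python3 -m creep '[{"tx":25,"ty":55,"tz":0,"rx":0,"ry":0,"rz":0,"fingers":0},{"tx":50,"ty":110,"tz":5,"rx":0,"ry":0,"rz":0,"fingers":0},{"tx":85,"ty":160,"tz":5,"rx":0,"ry":0,"rz":0,"fingers":0},{"tx":85,"ty":168,"tz":5,"rx":0,"ry":0,"rz":0,"fingers":0},{"tx":85,"ty":168,"tz":5,"rx":0,"ry":0,"rz":0,"fingers":0},{"tx":85,"ty":168,"tz":5,"rx":0,"ry":0,"rz":0,"fingers":0}]';python3 - <<'E'
from fit import *
w=grab("wrist","E"); p,M=tcp(); print(p,M.round(3))
m=mask(w,white,(200,50,440,330),15); x,f=fit([(w,m)],drainM,[437,168,0]);print("drain",x,f)
cv2.imwrite("pics/ovE.png",over(w,m,drainM(x),(160,30,480,270),2,""))
E
```

```text
t: 6.92
ee_pos: [431.0, -0.3, 142.6]
orientation: [-1.571, -0.002, -0.002]
ft_force: [0.3, -0.9, 0.3]
width: 66.4
t: 7.68
ee_pos: [514.1, 166.5, 145.4]
orientation: [-1.571, 0.002, 0.001]
ft_force: [-0.3, -0.5, 0.2]
width: 87.4
[514.33441303 166.42085585 145.49829956] [[ 1.    -0.001  0.001]
 [-0.001 -0.     1.   ]
 [-0.001 -1.    -0.   ]]
drain [ 4.36383727e+02  1.69292592e+02 -6.04594150e-03] 0.011255050765198083
```

View pics/wristE.png

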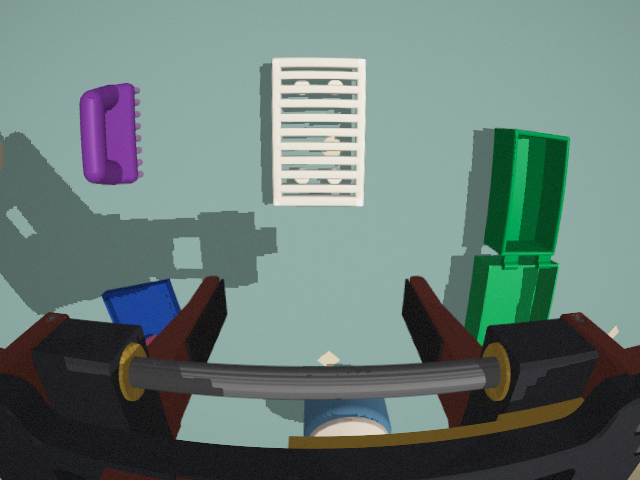

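View pics/ovE.png

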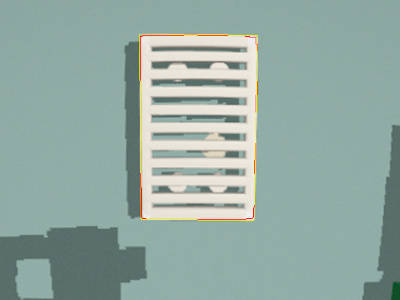

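```bash
python3 -m creep '[{"tx":-50,"ty":2,"tz":-20,"rx":0,"ry":0,"rz":-0.004,"fingers":0},{"tx":-77,"ty":2.5,"tz":-60,"rx":0,"ry":0,"rz":-0.004,"fingers":0},{"tx":-77,"ty":2.5,"tz":-100,"rx":0,"ry":0,"rz":-0.004,"fingers":0},{"tx":-77,"ty":2.5,"tz":-105,"rx":0,"ry":0,"rz":-0.004,"fingers":0},{"tx":-77,"ty":2.5,"tz":-105,"rx":0,"ry":0,"rz":-0.004,"fingers":0}]';python3 - <<'E'
from fit import *
w=grab("wrist","F"); p,M=tcp(); print(p,M.round(3))
E
```

```text
t: 8.35
ee_pos: [438.8, 169.8, 41.2]
orientation: [-1.571, 0.004, -0.004]
ft_force: [0.5, 0.1, -0.2]
width: 87.6
[439.29052608 170.07205611  41.69811869] [[ 1.     0.001  0.005]
 [-0.005  0.001  1.   ]
 [ 0.001 -1.     0.001]]
```

View pics/wristF.png

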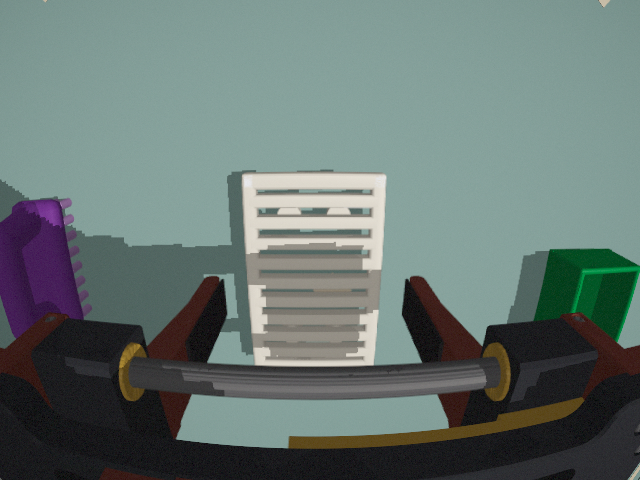

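```bash
python3 -m creep '[{"tx":-1.5,"ty":-0.5,"tz":-15,"rx":0,"ry":0,"rz":0,"fingers":0},{"tx":-1.5,"ty":-0.5,"tz":-24,"rx":0,"ry":0,"rz":0,"fingers":0},{"tx":-1.5,"ty":-0.5,"tz":-27,"rx":0,"ry":0,"rz":0,"fingers":0},{"tx":-1.5,"ty":-0.5,"tz":-27,"rx":0,"ry":0,"rz":0,"fingers":0},{"tx":-1.5,"ty":-0.5,"tz":-27,"rx":0,"ry":0,"rz":0,"fingers":40},{"tx":-1.5,"ty":-0.5,"tz":-27,"rx":0,"ry":0,"rz":0,"fingers":255},{"tx":-1.5,"ty":-0.5,"tz":-27,"rx":0,"ry":0,"rz":0,"fingers":255},{"tx":-1.5,"ty":-0.5,"tz":-27,"rx":0,"ry":0,"rz":0,"fingers":255}]';python3 - <<'E'
from fit import *
p,M=tcp(); print(p,M.round(3))
E
python3 -m creep '[{"tx":0,"ty":0,"tz":10,"rx":0,"ry":0,"rz":0,"fingers":255},{"tx":0,"ty":0,"tz":40,"rx":0,"ry":0,"rz":0,"fingers":255},{"tx":0,"ty":0,"tz":90,"rx":0,"ry":0,"rz":0,"fingers":255},{"tx":0,"ty":0,"tz":100,"rx":0,"ry":0,"rz":0,"fingers":255},{"tx":0,"ty":0,"tz":100,"rx":0,"ry":0,"rz":0,"fingers":255},{"tx":0,"ty":0,"tz":100,"rx":0,"ry":0,"rz":0,"fingers":255}]'
python3 - <<'E'
from fit import *
w=grab("wrist","G"); p,M=tcp(); print(p,M.round(3))
m=mask(w,white,(200,50,440,480),15)
E
```

```text
t: 9.4
ee_pos: [436.9, 169.7, 13.8]
orientation: [-1.571, 0.003, -0.003]
ft_force: [-0.3, 0.3, 1.5]
width: 69.2
[436.93670827 169.74165418  13.83188504] [[ 1.     0.     0.004]
 [-0.004  0.     1.   ]
 [ 0.    -1.     0.   ]]
t: 10.15
ee_pos: [435.9, 169.4, 112.6]
orientation: [-1.572, 0.004, -0.001]
ft_force: [0.7, 0.0, -0.3]
width: 69.6
[435.82089265 169.32163203 112.44346775] [[ 1.    -0.002  0.004]
 [-0.004 -0.001  1.   ]
 [-0.002 -1.    -0.001]]
```

View pics/wristG.png

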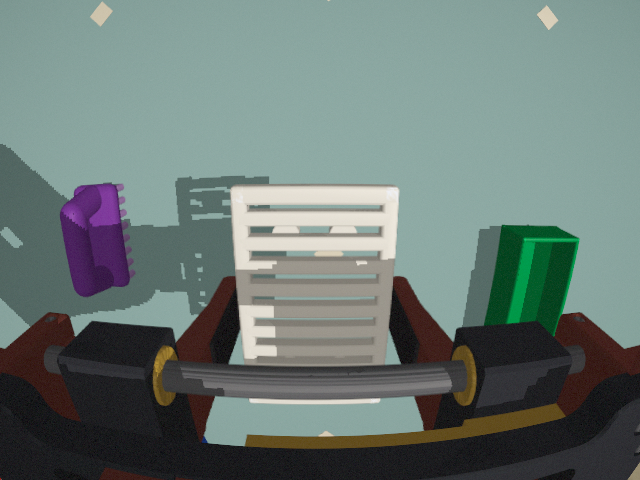

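Run:
```python
from fit import *
w=load("wrist","G"); z=118.6
for uv in ((232,187),(398,187),(249,403),(381,403)): print(unproj(w,uv,z).round(1))
m=np.zeros((480,640)); h=cv2.convexHull(np.array([(232,187),(398,187),(249,403),(381,403)],np.int32)); 
over2=over(w,m,drainM([436.0,169.3,-.004],98.6),(200,160,440,420),2,""); cv2.imwrite("pics/ovG.png",over2)
```

```text
[379.  135.7 118.6]
[379.3 204.1 118.6]
[493.3 134.3 118.6]
[493.5 204.8 118.6]
```

View pics/ovG.png

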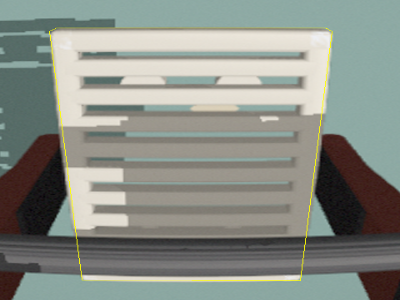

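```bash
python3 -m creep '[{"tx":10,"ty":45,"tz":0,"rx":0,"ry":0,"rz":-0.005,"fingers":255},{"tx":20,"ty":95,"tz":0,"rx":0,"ry":0,"rz":-0.005,"fingers":255},{"tx":32,"ty":140,"tz":0,"rx":0,"ry":0,"rz":-0.005,"fingers":255},{"tx":42,"ty":170,"tz":0,"rx":0,"ry":0,"rz":-0.005,"fingers":255},{"tx":42.5,"ty":180,"tz":0,"rx":0,"ry":0,"rz":-0.005,"fingers":255},{"tx":42.5,"ty":180,"tz":-30,"rx":0,"ry":0,"rz":-0.005,"fingers":255},{"tx":42.5,"ty":180,"tz":-52,"rx":0,"ry":0,"rz":-0.005,"fingers":255},{"tx":42.5,"ty":180,"tz":-52,"rx":0,"ry":0,"rz":-0.005,"fingers":255},{"tx":42.5,"ty":180,"tz":-52,"rx":0,"ry":0,"rz":-0.005,"fingers":255}]'
python3 - <<'E'
from fit import *
w=grab("wrist","H"); p,M=tcp(); print(p,M.round(3))
E
```

```text
t: 11.32
ee_pos: [479.2, 349.2, 61.9]
orientation: [-1.571, 0.008, -0.007]
ft_force: [-0.5, -0.0, -0.1]
width: 69.6
[479.55324049 349.48164964  62.33622328] [[ 1.     0.     0.009]
 [-0.009  0.     1.   ]
 [ 0.    -1.     0.   ]]
```

View pics/wristH.png

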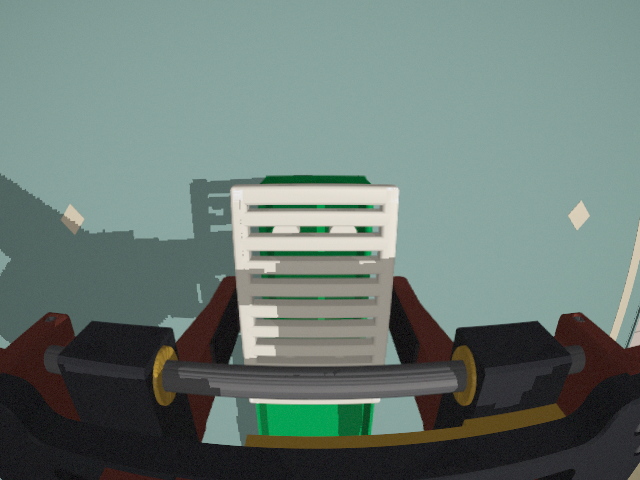

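```bash
python3 -m creep '[{"tx":-0.5,"ty":0,"tz":-8,"rx":0,"ry":0,"rz":0,"fingers":255},{"tx":-0.5,"ty":0,"tz":-14,"rx":0,"ry":0,"rz":0,"fingers":255},{"tx":-0.5,"ty":0,"tz":-18,"rx":0,"ry":0,"rz":0,"fingers":255},{"tx":-0.5,"ty":0,"tz":-21,"rx":0,"ry":0,"rz":0,"fingers":255},{"tx":-0.5,"ty":0,"tz":-23,"rx":0,"ry":0,"rz":0,"fingers":255},{"tx":-0.5,"ty":0,"tz":-23,"rx":0,"ry":0,"rz":0,"fingers":255},{"tx":-0.5,"ty":0,"tz":-23,"rx":0,"ry":0,"rz":0,"fingers":255}]'
python3 - <<'E'
from fit import *
w=grab("wrist","I"); p,M=tcp(); print(p,M.round(3))
E
```

```text
t: 12.25
ee_pos: [478.8, 349.7, 38.8]
orientation: [-1.571, 0.007, -0.007]
ft_force: [0.1, -0.0, -0.7]
width: 69.7
[478.87452887 349.74421787  38.82968729] [[ 1.     0.     0.009]
 [-0.009  0.     1.   ]
 [ 0.    -1.     0.   ]]
```

View pics/wristI.png

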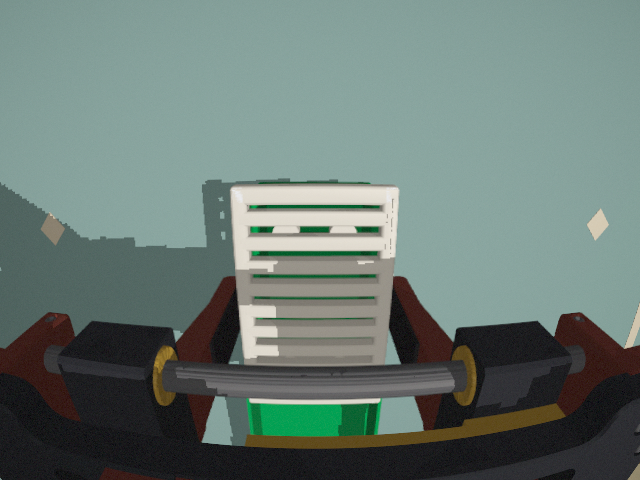

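```bash
python3 -m creep '[{"tx":0,"ty":0,"tz":-1,"rx":0,"ry":0,"rz":0,"fingers":255},{"tx":0,"ty":0,"tz":-1,"rx":0,"ry":0,"rz":0,"fingers":255},{"tx":0,"ty":0,"tz":-1,"rx":0,"ry":0,"rz":0,"fingers":0},{"tx":0,"ty":0,"tz":-1,"rx":0,"ry":0,"rz":0,"fingers":0},{"tx":0,"ty":0,"tz":-1,"rx":0,"ry":0,"rz":0,"fingers":0},{"tx":0,"ty":0,"tz":10,"rx":0,"ry":0,"rz":0,"fingers":0},{"tx":0,"ty":0,"tz":60,"rx":0,"ry":0,"rz":0,"fingers":0},{"tx":30,"ty":0,"tz":110,"rx":0,"ry":0,"rz":0,"fingers":0},{"tx":60,"ty":0,"tz":150,"rx":0,"ry":0,"rz":0,"fingers":0},{"tx":60,"ty":0,"tz":150,"rx":0,"ry":0,"rz":0,"fingers":0}]'
python3 - <<'E'
from fit import *
w=grab("wrist","J"); p,M=tcp(); print(p,M.round(3))
E
```

```text
t: 13.55
ee_pos: [542.6, 350.9, 193.5]
orientation: [-1.566, 0.002, -0.014]
ft_force: [0.1, 0.8, 0.3]
width: 87.7
[540.05385725 349.96563121 190.77399901] [[ 1.     0.003  0.01 ]
 [-0.01   0.002  1.   ]
 [ 0.003 -1.     0.002]]
```

View pics/wristJ.png

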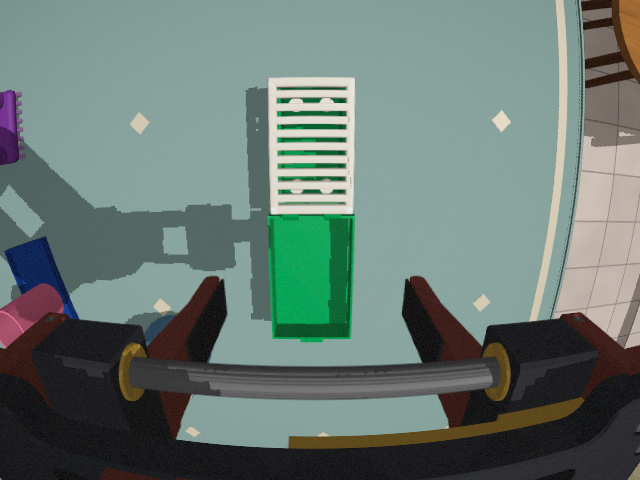

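```bash
python3 -m creep '[{"tx":-20,"ty":-50,"tz":0,"rx":0,"ry":0,"rz":-0.17,"fingers":0},{"tx":-40,"ty":-105,"tz":0,"rx":0,"ry":0,"rz":-0.34,"fingers":0},{"tx":-60,"ty":-160,"tz":0,"rx":0,"ry":0,"rz":-0.51,"fingers":0},{"tx":-70,"ty":-215,"tz":0,"rx":0,"ry":0,"rz":-0.68,"fingers":0},{"tx":-80,"ty":-275,"tz":0,"rx":0,"ry":0,"rz":-0.85,"fingers":0},{"tx":-85,"ty":-335,"tz":0,"rx":0,"ry":0,"rz":-1.02,"fingers":0},{"tx":-90,"ty":-395,"tz":0,"rx":0,"ry":0,"rz":-1.19,"fingers":0},{"tx":-92,"ty":-455,"tz":0,"rx":0,"ry":0,"rz":-1.36,"fingers":0},{"tx":-92,"ty":-515,"tz":0,"rx":0,"ry":0,"rz":-1.53,"fingers":0},{"tx":-92,"ty":-575,"tz":0,"rx":0,"ry":0,"rz":-1.7,"fingers":0}]'
python3 -m creep '[{"tx":0,"ty":-60,"tz":0,"rx":0,"ry":0,"rz":-0.17,"fingers":0},{"tx":0,"ty":-120,"tz":0,"rx":0,"ry":0,"rz":-0.34,"fingers":0},{"tx":0,"ty":-165,"tz":0,"rx":0,"ry":0,"rz":-0.39,"fingers":0},{"tx":0,"ty":-183,"tz":0,"rx":0,"ry":0,"rz":-0.39,"fingers":0},{"tx":0,"ty":-183,"tz":0,"rx":0,"ry":0,"rz":-0.39,"fingers":0},{"tx":0,"ty":-183,"tz":0,"rx":0,"ry":0,"rz":-0.39,"fingers":0}]'
python3 - <<'E'
from fit import *
w=grab("wrist","K"); d=grab("side","K"); s=grab("scene","K"); p,M=tcp(); print(p,M.round(3))
E
```

```text
t: 14.85
ee_pos: [444.9, -226.1, 187.4]
orientation: [-1.139, 1.317, -1.312]
ft_force: [1.4, 0.7, 0.0]
width: 87.7
t: 15.6
ee_pos: [446.4, -406.3, 188.1]
orientation: [-0.913, 1.588, -1.584]
ft_force: [-0.2, -0.3, 0.3]
width: 88.1
[ 446.92718673 -406.82634398  188.73172637] [[-0.502 -0.     0.865]
 [-0.865  0.    -0.502]
 [-0.    -1.    -0.   ]]
```

View pics/wristK.png

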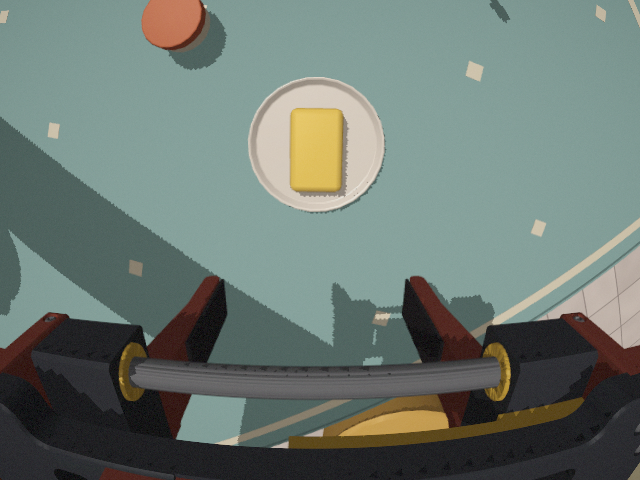

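View pics/sideK.png

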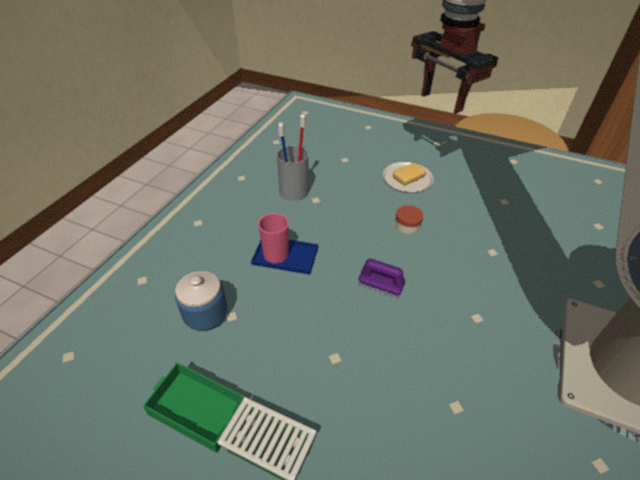

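```bash
cat >> fit.py <<'E'
barP=np.vstack([[[a,10*np.cos(t),50+10*np.sin(t)] for t in np.arange(0,6.28,.3)] for a in (-26,26)])
brM=lambda p,z=0:[pts(box(84,40,0,24),p[0],p[1],p[2],z),pts(barP,p[0],p[1],p[2],z)]
E
python3 - <<'E'
from fit import *
w=load("wrist","K"); d=load("side","K"); s=load("scene","K")
yw=lambda h,s,v:(h>15)&(h<32)&(s>95)&(v>90)
m=mask(w,yw,(280,95,355,205)); x,f=fit([(w,m)],soapM,[478,-355,1.04]); print("soap",x,np.degrees(x[2]),f); a=over(w,m,soapM(x),(240,70,400,220),4,"")
m=mask(w,white,(240,70,395,220),7); x,f=fit([(w,m)],sauM,[481,-351]); print("saucer",x,f); b=over(w,m,sauM(x),(240,70,400,220),4,"")
m=mask(d,white,(210,395,330,480),9); print(m[479].sum()); x,f=fit([(d,m)],lambda p:drainM(p,24),[478,349,0]); print("drain",x,f)
cv2.imwrite("pics/ovK.png",np.hstack([a,b]))
ig=lambda z:None
V=[(z,mask(z,purple,r,3)) for z,r in ((d,(340,245,420,310)),(s,(250,180,360,260)))]
for v in (V[:1],V[1:],V): print("brush",fit(v,brM,[430,0,0]))
E
```

```text
soap [ 477.37651635 -354.94080135    1.03399017] 59.24327282749993 0.024871286770361118
saucer [ 479.50888862 -351.4083019 ] 0.01176714905815573
19.0
drain [ 4.79157089e+02  3.49013741e+02 -7.74348175e-03] 0.0190035658180186
brush (array([ 4.32774377e+02, -8.14856628e+00,  3.21090353e-02]), np.float64(0.20329260538571256))
brush (array([ 4.21274359e+02,  3.55150368e+00, -1.39536901e-01]), np.float64(0.22087760214217847))
brush (array([ 4.30259854e+02,  3.62204239e-01, -1.37130823e-01]), np.float64(0.27548222067130135))
```

View pics/ovK.png

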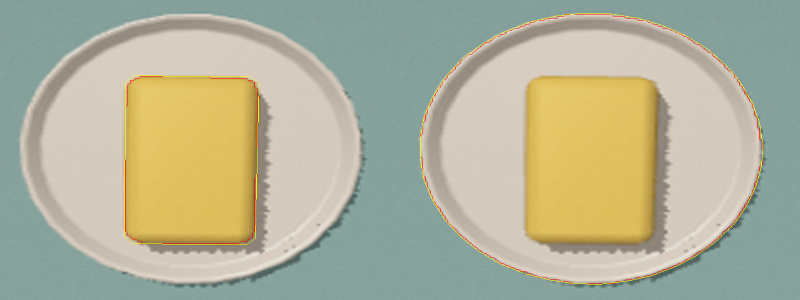

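```bash
python3 -m creep '[{"tx":15,"ty":26,"tz":-40,"rx":0,"ry":0,"rz":-0.01,"fingers":64},{"tx":30.5,"ty":51.5,"tz":-80,"rx":0,"ry":0,"rz":-0.01,"fingers":64},{"tx":30.5,"ty":51.5,"tz":-120,"rx":0,"ry":0,"rz":-0.01,"fingers":64},{"tx":30.5,"ty":51.5,"tz":-140,"rx":0,"ry":0,"rz":-0.01,"fingers":64},{"tx":30.5,"ty":51.5,"tz":-140,"rx":0,"ry":0,"rz":-0.01,"fingers":64},{"tx":30.5,"ty":51.5,"tz":-140,"rx":0,"ry":0,"rz":-0.01,"fingers":64}]'
python3 - <<'E'
from fit import *
w=grab("wrist","L"); p,M=tcp(); print(p,M.round(3))
E
```

```text
t: 16.5
ee_pos: [478.0, -357.6, 50.0]
orientation: [-0.904, 1.592, -1.595]
ft_force: [0.3, -0.7, 0.5]
width: 65.8
[ 478.04763421 -357.74427338   50.21712255] [[-0.513  0.002  0.859]
 [-0.859 -0.002 -0.513]
 [ 0.    -1.     0.003]]
```

View pics/wristL.png

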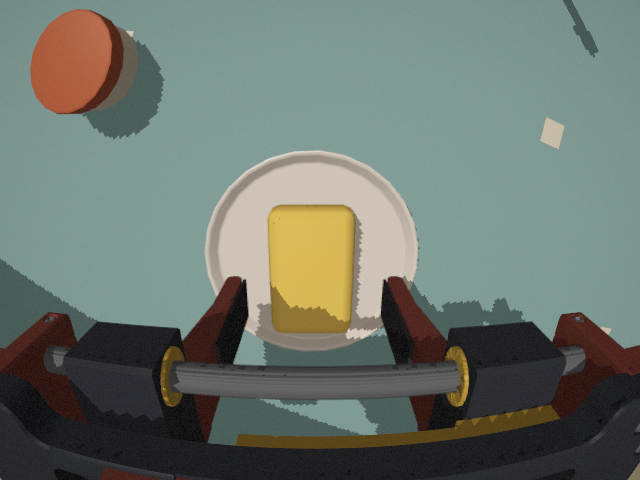

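```bash
python3 -m creep '[{"tx":-0.5,"ty":2.5,"tz":-12,"rx":0,"ry":0,"rz":0,"fingers":64},{"tx":-0.5,"ty":2.5,"tz":-24,"rx":0,"ry":0,"rz":0,"fingers":64},{"tx":-0.5,"ty":2.5,"tz":-34,"rx":0,"ry":0,"rz":0,"fingers":64},{"tx":-0.5,"ty":2.5,"tz":-34,"rx":0,"ry":0,"rz":0,"fingers":64},{"tx":-0.5,"ty":2.5,"tz":-34,"rx":0,"ry":0,"rz":0,"fingers":100},{"tx":-0.5,"ty":2.5,"tz":-34,"rx":0,"ry":0,"rz":0,"fingers":255},{"tx":-0.5,"ty":2.5,"tz":-34,"rx":0,"ry":0,"rz":0,"fingers":255},{"tx":-0.5,"ty":2.5,"tz":-34,"rx":0,"ry":0,"rz":0,"fingers":255}]'
python3 -m creep '[{"tx":0,"ty":0,"tz":10,"rx":0,"ry":0,"rz":0,"fingers":255},{"tx":0,"ty":0,"tz":40,"rx":0,"ry":0,"rz":0,"fingers":255},{"tx":0,"ty":0,"tz":90,"rx":0,"ry":0,"rz":0,"fingers":255},{"tx":0,"ty":0,"tz":120,"rx":0,"ry":0,"rz":0,"fingers":255},{"tx":0,"ty":0,"tz":120,"rx":0,"ry":0,"rz":0,"fingers":255}]'
python3 - <<'E'
from fit import *
w=grab("wrist","M"); p,M=tcp(); print(p,M.round(3))
E
```

```text
t: 17.55
ee_pos: [477.0, -354.5, 15.0]
orientation: [-0.904, 1.593, -1.594]
ft_force: [0.6, -0.6, 1.1]
width: 45.7
t: 18.18
ee_pos: [478.1, -355.3, 137.6]
orientation: [-0.903, 1.588, -1.597]
ft_force: [-0.1, -0.1, -1.8]
width: 45.7
[ 477.09608699 -354.59512381  135.69536837] [[-0.512  0.002  0.859]
 [-0.859 -0.001 -0.512]
 [ 0.    -1.     0.002]]
```

View pics/wristM.png

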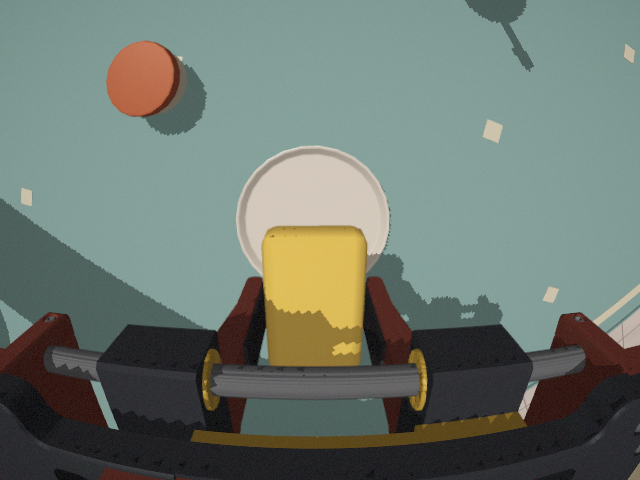

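```bash
python3 -m creep '[{"tx":0,"ty":40,"tz":10,"rx":0,"ry":0,"rz":0.16,"fingers":255},{"tx":0,"ty":95,"tz":20,"rx":0,"ry":0,"rz":0.34,"fingers":255},{"tx":0,"ty":155,"tz":20,"rx":0,"ry":0,"rz":0.52,"fingers":255},{"tx":0,"ty":215,"tz":20,"rx":0,"ry":0,"rz":0.7,"fingers":255},{"tx":0,"ty":275,"tz":20,"rx":0,"ry":0,"rz":0.88,"fingers":255},{"tx":0,"ty":335,"tz":20,"rx":0,"ry":0,"rz":1.06,"fingers":255},{"tx":0,"ty":395,"tz":20,"rx":0,"ry":0,"rz":1.24,"fingers":255},{"tx":0,"ty":455,"tz":20,"rx":0,"ry":0,"rz":1.42,"fingers":255},{"tx":0,"ty":515,"tz":20,"rx":0,"ry":0,"rz":1.6,"fingers":255},{"tx":0,"ty":570,"tz":20,"rx":0,"ry":0,"rz":1.78,"fingers":255}]'
python3 -m creep '[{"tx":0,"ty":50,"tz":0,"rx":0,"ry":0,"rz":0.15,"fingers":255},{"tx":1,"ty":100,"tz":0,"rx":0,"ry":0,"rz":0.32,"fingers":255},{"tx":2,"ty":134,"tz":-20,"rx":0,"ry":0,"rz":0.32,"fingers":255},{"tx":2,"ty":134,"tz":-50,"rx":0,"ry":0,"rz":0.32,"fingers":255},{"tx":2,"ty":134,"tz":-60,"rx":0,"ry":0,"rz":0.32,"fingers":255},{"tx":2,"ty":134,"tz":-60,"rx":0,"ry":0,"rz":0.32,"fingers":255},{"tx":2,"ty":134,"tz":-60,"rx":0,"ry":0,"rz":0.32,"fingers":255}]'
python3 - <<'E'
from fit import *
w=grab("wrist","N"); p,M=tcp(); print(p,M.round(3))
E
```

```text
t: 19.48
ee_pos: [475.4, 217.4, 153.0]
orientation: [-1.558, 0.255, -0.251]
ft_force: [0.1, -0.3, -1.4]
width: 45.9
t: 20.35
ee_pos: [479.2, 349.5, 95.3]
orientation: [-1.57, 0.007, -0.008]
ft_force: [0.2, 0.1, -0.1]
width: 45.4
[479.39573171 349.59998779  95.55473221] [[ 1.     0.001  0.009]
 [-0.009  0.001  1.   ]
 [ 0.001 -1.     0.001]]
```

View pics/wristN.png

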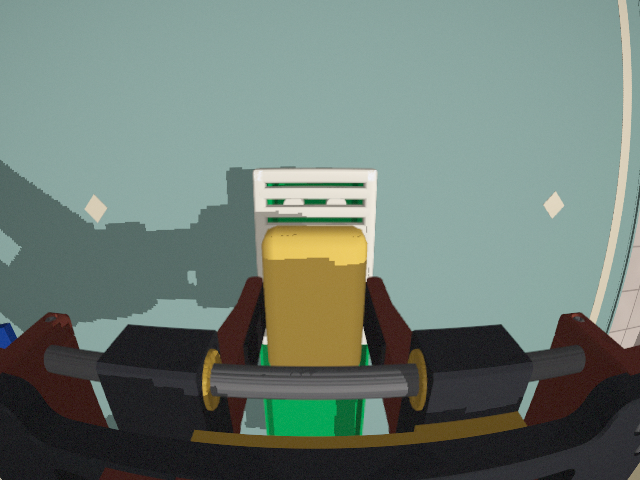

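```bash
python3 -m creep '[{"tx":-0.5,"ty":-0.5,"tz":-15,"rx":0,"ry":0,"rz":0,"fingers":255},{"tx":-0.5,"ty":-0.5,"tz":-28,"rx":0,"ry":0,"rz":0,"fingers":255},{"tx":-0.5,"ty":-0.5,"tz":-34,"rx":0,"ry":0,"rz":0,"fingers":255},{"tx":-0.5,"ty":-0.5,"tz":-37,"rx":0,"ry":0,"rz":0,"fingers":255},{"tx":-0.5,"ty":-0.5,"tz":-38,"rx":0,"ry":0,"rz":0,"fingers":255},{"tx":-0.5,"ty":-0.5,"tz":-38,"rx":0,"ry":0,"rz":0,"fingers":255},{"tx":-0.5,"ty":-0.5,"tz":-38,"rx":0,"ry":0,"rz":0,"fingers":255}]'
python3 - <<'E'
from fit import *
w=grab("wrist","O"); p,M=tcp(); print(p,M.round(3))
im=over(w,np.zeros((480,640)),soapM([p[0],p[1],-.009],p[2]-12)+drainM([479,349.2,-.009],24),(220,150,420,390),3,""); cv2.imwrite("pics/ovO.png",im)
E
```

```text
t: 21.28
ee_pos: [478.4, 349.3, 57.0]
orientation: [-1.57, 0.007, -0.007]
ft_force: [0.0, -0.6, -0.8]
width: 45.6
[478.40378036 349.27079261  56.94046833] [[ 1.     0.     0.009]
 [-0.009  0.     1.   ]
 [ 0.    -1.     0.   ]]
```

View pics/ovO.png

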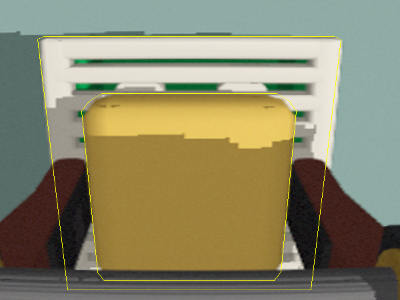

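```bash
python3 -m creep '[{"tx":0,"ty":0,"tz":-1,"rx":0,"ry":0,"rz":0,"fingers":255},{"tx":0,"ty":0,"tz":-1,"rx":0,"ry":0,"rz":0,"fingers":255},{"tx":0,"ty":0,"tz":-1,"rx":0,"ry":0,"rz":0,"fingers":64},{"tx":0,"ty":0,"tz":-1,"rx":0,"ry":0,"rz":0,"fingers":64},{"tx":0,"ty":0,"tz":-1,"rx":0,"ry":0,"rz":0,"fingers":64},{"tx":0,"ty":0,"tz":10,"rx":0,"ry":0,"rz":0,"fingers":64},{"tx":0,"ty":0,"tz":60,"rx":0,"ry":0,"rz":0,"fingers":64},{"tx":30,"ty":0,"tz":110,"rx":0,"ry":0,"rz":0,"fingers":0},{"tx":60,"ty":0,"tz":140,"rx":0,"ry":0,"rz":0,"fingers":0},{"tx":60,"ty":0,"tz":140,"rx":0,"ry":0,"rz":0,"fingers":0}]'
python3 - <<'E'
from fit import *
w=grab("wrist","P"); p,M=tcp(); print(p,M.round(3))
yw=lambda h,s,v:(h>15)&(h<32)&(s>95)&(v>90)
m=mask(w,yw,(250,50,380,250)); x,f=fit([(w,m)],lambda p:soapM(p,44),[478,349,0]); print("soap",x,f)
m=mask(w,white,(240,50,395,240),15); x,f=fit([(w,m)],lambda p:drainM(p,24),[478,349,0]); print("drain",x,f)
E
```

```text
t: 22.58
ee_pos: [541.4, 350.0, 200.4]
orientation: [-1.567, 0.003, -0.013]
ft_force: [0.7, 0.2, -0.5]
width: 87.4
[538.90341606 349.21424889 197.90629277] [[ 1.     0.002  0.01 ]
 [-0.01   0.001  1.   ]
 [ 0.002 -1.     0.001]]
soap [ 4.77838896e+02  3.49102477e+02 -1.21551900e-02] 0.029266701901559704
drain [ 4.78403929e+02  3.49479352e+02 -8.38236855e-03] 0.010611489878970457
```

View pics/wristP.png

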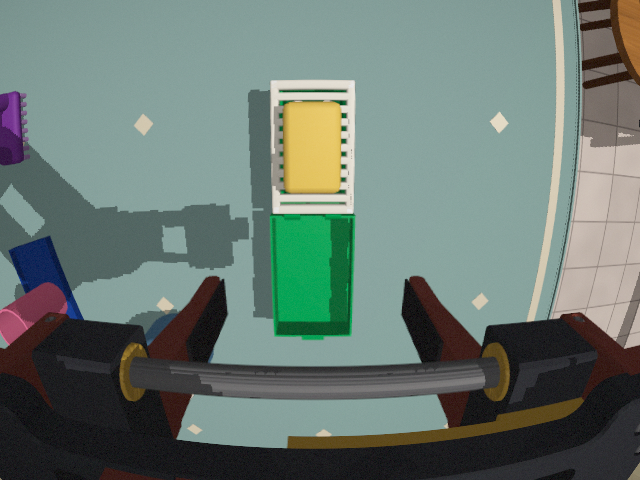

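```bash
python3 -m creep '[{"tx":25,"ty":-50,"tz":10,"rx":0,"ry":0,"rz":0.01,"fingers":0},{"tx":50,"ty":-100,"tz":30,"rx":0,"ry":0,"rz":0.01,"fingers":0},{"tx":75,"ty":-150,"tz":30,"rx":0,"ry":0,"rz":0.01,"fingers":0},{"tx":100,"ty":-205,"tz":30,"rx":0,"ry":0,"rz":0.01,"fingers":0},{"tx":130,"ty":-260,"tz":30,"rx":0,"ry":0,"rz":0.01,"fingers":0},{"tx":155,"ty":-310,"tz":30,"rx":0,"ry":0,"rz":0.01,"fingers":0},{"tx":166,"ty":-336,"tz":30,"rx":0,"ry":0,"rz":0.01,"fingers":0},{"tx":166,"ty":-336,"tz":30,"rx":0,"ry":0,"rz":0.01,"fingers":0},{"tx":166,"ty":-336,"tz":30,"rx":0,"ry":0,"rz":0.01,"fingers":0}]'
python3 - <<'E'
from fit import *
w=grab("wrist","Q"); p,M=tcp(); print(p,M.round(3))
pk=lambda h,s,v:((h>160)|(h<5))&(s>90)
m=mask(w,pk,(200,50,440,270)); x,f=fit([(w,m)],cupM,[651,13]); print("cup",x,f); a=over(w,m,cupM(x),(220,50,420,250),3,"")
n=mask(w,navy,(150,30,440,270)); ig=cv2.dilate(m,np.ones((9,9))); y,f=fit([(w,n,ig)],trayM,[632,7,.2]); print("tray",y,np.degrees(y[2]),f); b=over(w,n,trayM(y),(220,50,420,250),3,"")
cv2.imwrite("pics/ovQ.png",np.hstack([a,b]))
E
```

```text
t: 23.75
ee_pos: [703.0, 14.6, 225.8]
orientation: [-1.57, 0.0, 0.003]
ft_force: [-0.2, -0.3, 0.2]
width: 88.0
[703.19714397  14.89165362 226.10303988] [[ 1.    -0.002 -0.003]
 [ 0.003  0.     1.   ]
 [-0.002 -1.     0.   ]]
cup [649.68217335  12.7028028 ] 0.041158508464044195
tray [6.30447331e+02 7.11793393e+00 2.11157837e-01] 12.098452888982745 0.03896777101645256
```

View pics/wristQ.png

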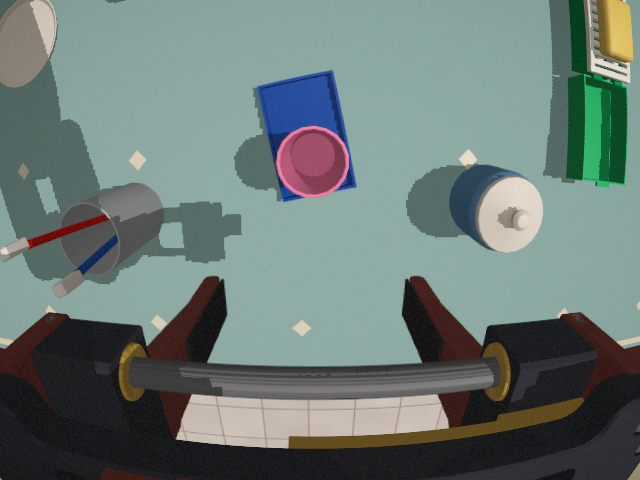

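View pics/ovQ.png

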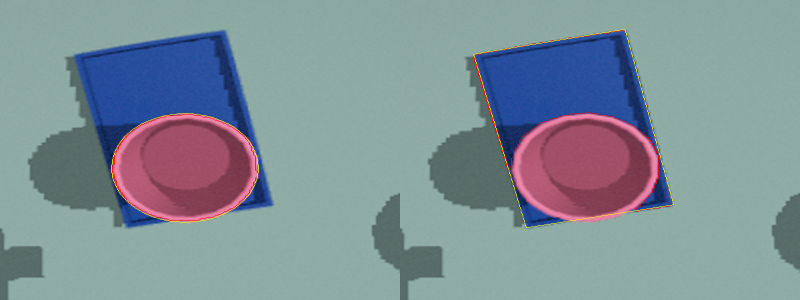

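```bash
python3 -m creep '[{"tx":-30,"ty":-1,"tz":-20,"rx":0,"ry":0,"rz":0,"fingers":0},{"tx":-53,"ty":-2,"tz":-60,"rx":0,"ry":0,"rz":0,"fingers":0},{"tx":-53,"ty":-2,"tz":-100,"rx":0,"ry":0,"rz":0,"fingers":0},{"tx":-53,"ty":-2,"tz":-110,"rx":0,"ry":0,"rz":0,"fingers":0},{"tx":-53,"ty":-2,"tz":-110,"rx":0,"ry":0,"rz":0,"fingers":0}]'
python3 - <<'E'
from fit import *
w=grab("wrist","R"); p,M=tcp(); print(p,M.round(3))
E
```

```text
t: 24.42
ee_pos: [651.4, 12.1, 116.9]
orientation: [-1.571, -0.002, 0.002]
ft_force: [-0.0, -0.6, -0.3]
width: 88.1
[652.1295528   11.8960846  117.77167557] [[ 1.     0.001 -0.002]
 [ 0.002  0.     1.   ]
 [ 0.001 -1.     0.   ]]
```

View pics/wristR.png

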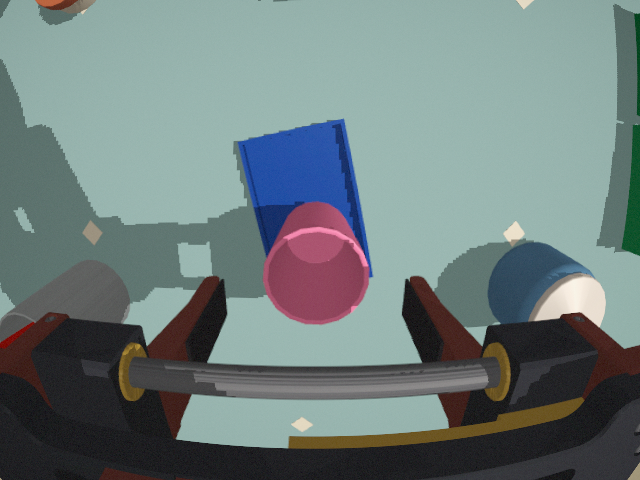

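```bash
python3 -m creep '[{"tx":-1.5,"ty":0.8,"tz":-25,"rx":0,"ry":0,"rz":0,"fingers":0},{"tx":-1.5,"ty":0.8,"tz":-50,"rx":0,"ry":0,"rz":0,"fingers":0},{"tx":-1.5,"ty":0.8,"tz":-62,"rx":0,"ry":0,"rz":0,"fingers":0},{"tx":-1.5,"ty":0.8,"tz":-62,"rx":0,"ry":0,"rz":0,"fingers":0},{"tx":-1.5,"ty":0.8,"tz":-62,"rx":0,"ry":0,"rz":0,"fingers":60},{"tx":-1.5,"ty":0.8,"tz":-62,"rx":0,"ry":0,"rz":0,"fingers":255},{"tx":-1.5,"ty":0.8,"tz":-62,"rx":0,"ry":0,"rz":0,"fingers":255},{"tx":-1.5,"ty":0.8,"tz":-62,"rx":0,"ry":0,"rz":0,"fingers":255}]'
python3 -m creep '[{"tx":0,"ty":0,"tz":10,"rx":0,"ry":0,"rz":0,"fingers":255},{"tx":0,"ty":0,"tz":40,"rx":0,"ry":0,"rz":0,"fingers":255},{"tx":0,"ty":0,"tz":80,"rx":0,"ry":0,"rz":0,"fingers":255},{"tx":0,"ty":0,"tz":100,"rx":0,"ry":0,"rz":0,"fingers":255},{"tx":0,"ty":0,"tz":100,"rx":0,"ry":0,"rz":0,"fingers":255}]'
python3 - <<'E'
from fit import *
w=grab("wrist","S"); d=grab("side","S"); s=grab("scene","S");p,M=tcp(); print(p,M.round(3))
E
```

```text
t: 25.48
ee_pos: [650.1, 12.0, 55.2]
orientation: [-1.571, -0.002, 0.0]
ft_force: [0.2, -0.3, 3.0]
width: 56.8
t: 26.1
ee_pos: [650.7, 12.0, 156.3]
orientation: [-1.571, -0.003, -0.001]
ft_force: [0.1, -0.1, -0.6]
width: 56.5
[648.72952808  11.96726927 153.1811263 ] [[ 1.    -0.002 -0.001]
 [ 0.001  0.     1.   ]
 [-0.002 -1.     0.   ]]
```

View pics/wristS.png

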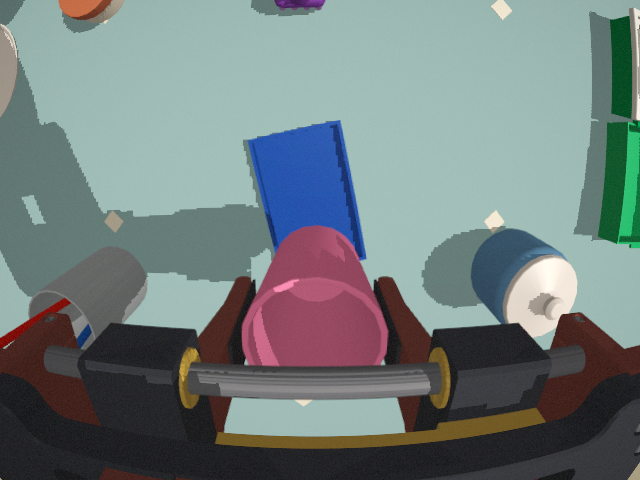

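View pics/sceneS.png

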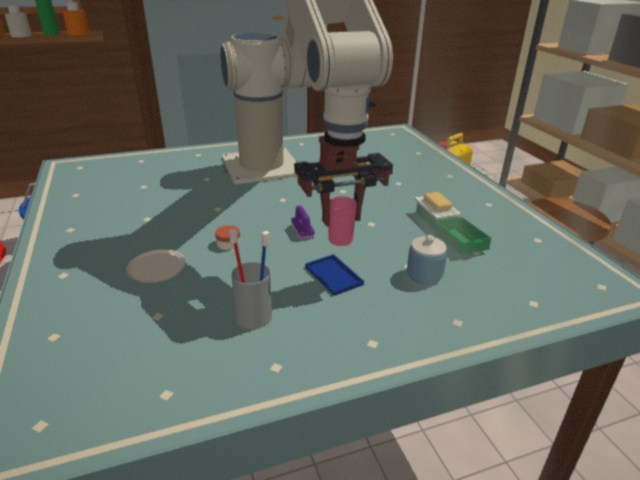

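```bash
python3 -m creep '[{"tx":-45,"ty":-15,"tz":0,"rx":0,"ry":0,"rz":0,"fingers":255},{"tx":-90,"ty":-45,"tz":0,"rx":0,"ry":0,"rz":0,"fingers":255},{"tx":-130,"ty":-85,"tz":0,"rx":0,"ry":0,"rz":0,"fingers":255},{"tx":-155,"ty":-130,"tz":0,"rx":0,"ry":0,"rz":0,"fingers":255},{"tx":-165,"ty":-180,"tz":0,"rx":0,"ry":0,"rz":0,"fingers":255},{"tx":-169,"ty":-235,"tz":0,"rx":0,"ry":0,"rz":0,"fingers":255},{"tx":-169,"ty":-290,"tz":0,"rx":0,"ry":0,"rz":0,"fingers":255},{"tx":-169,"ty":-340,"tz":0,"rx":0,"ry":0,"rz":0,"fingers":255},{"tx":-169,"ty":-363,"tz":0,"rx":0,"ry":0,"rz":0,"fingers":255},{"tx":-169,"ty":-363,"tz":0,"rx":0,"ry":0,"rz":0,"fingers":255}]'
python3 -m creep '[{"tx":0,"ty":0,"tz":-30,"rx":0,"ry":0,"rz":0,"fingers":255},{"tx":0,"ty":0,"tz":-60,"rx":0,"ry":0,"rz":0,"fingers":255},{"tx":0,"ty":0,"tz":-75,"rx":0,"ry":0,"rz":0,"fingers":255},{"tx":0,"ty":0,"tz":-75,"rx":0,"ry":0,"rz":0,"fingers":255},{"tx":0,"ty":0,"tz":-75,"rx":0,"ry":0,"rz":0,"fingers":255}]'
python3 - <<'E'
from fit import *
w=grab("wrist","T"); d=grab("side","T"); s=grab("scene","T");p,M=tcp(); print(p,M.round(3))
sS=load("scene","S")
print("tray",fit([(sS,mask(sS,navy,(295,240,375,300)))],trayM,[631,7,.2]))
ms=mask(s,pink,(110,180,220,300)); x,f=fit([(s,ms)],lambda q:cupM(q,p[2]-52.2),p[:2]);print("cup scene",x,f)
c=np.argwhere(ms).mean(0); a=over(s,ms,cupM(p[:2],p[2]-52.2),(c[1]-40,c[0]-30,c[1]+40,c[0]+30),6,"")
md=mask(d,pink,(360,90,460,210)); x,f=fit([(d,md)],lambda q:cupM(q,p[2]-52.2),p[:2]);print("cup side",x,f)
c=np.argwhere(md).mean(0); b=over(d,md,cupM(p[:2],p[2]-52.2),(c[1]-40,c[0]-30,c[1]+40,c[0]+30),6,"")
cv2.imwrite("pics/ovT.png",np.hstack([a,b]))
E
```

```text
t: 27.5
ee_pos: [480.1, -351.5, 153.4]
orientation: [-1.57, 0.002, 0.0]
ft_force: [0.3, -0.0, -0.9]
width: 56.8
t: 28.12
ee_pos: [481.4, -350.9, 80.5]
orientation: [-1.571, -0.002, 0.001]
ft_force: [-0.2, -0.7, -1.1]
width: 57.1
[ 481.36736836 -351.36704884   80.77105582] [[ 1.     0.001 -0.001]
 [ 0.001 -0.001  1.   ]
 [ 0.001 -1.    -0.001]]
tray (array([6.30403918e+02, 8.24457131e+00, 1.91200231e-01]), np.float64(0.08764292602286816))
cup scene [ 480.95913409 -350.75581138] 0.11360040567951317
cup side [ 482.18153678 -353.07624971] 0.6007561194412405
```

View pics/ovT.png

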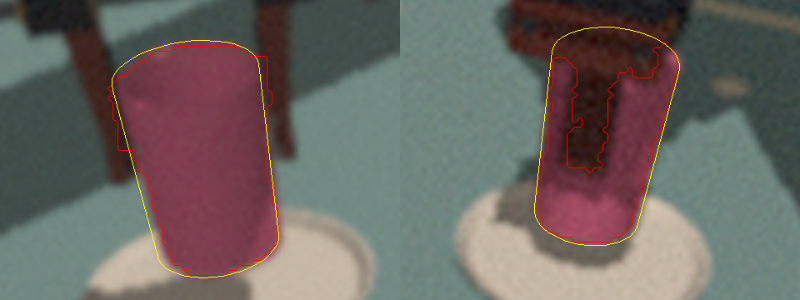

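View pics/wristT.png

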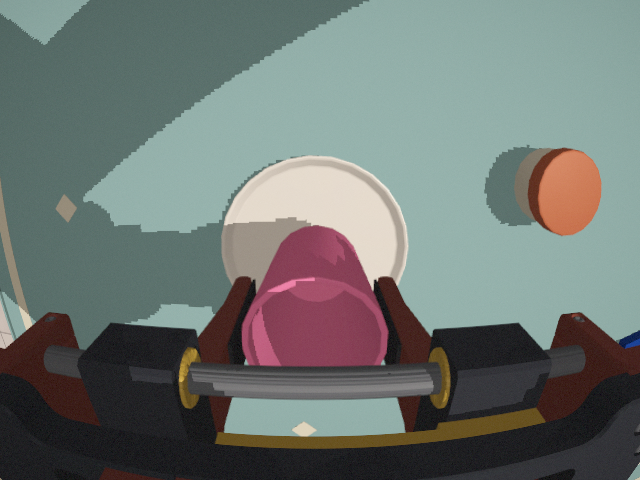

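```bash
python3 -m creep '[{"tx":-1,"ty":0,"tz":-10,"rx":0,"ry":0,"rz":0,"fingers":255},{"tx":-1,"ty":0,"tz":-18,"rx":0,"ry":0,"rz":0,"fingers":255},{"tx":-1,"ty":0,"tz":-22,"rx":0,"ry":0,"rz":0,"fingers":255},{"tx":-1,"ty":0,"tz":-24,"rx":0,"ry":0,"rz":0,"fingers":255},{"tx":-1,"ty":0,"tz":-24,"rx":0,"ry":0,"rz":0,"fingers":255},{"tx":-1,"ty":0,"tz":-24,"rx":0,"ry":0,"rz":0,"fingers":255}]'
python3 - <<'E'
from fit import *
w=grab("wrist","U"); s=grab("scene","U"); p,M=tcp(); print(p)
crop(s,110,200,210,290,8,"cU.png")
E
```

```text
t: 29.02
ee_pos: [479.9, -351.1, 55.8]
orientation: [-1.571, -0.001, 0.001]
ft_force: [1.1, -0.4, -0.6]
width: 57.1
[ 479.85931224 -351.12010511   55.82654832]
```

View pics/cU.png

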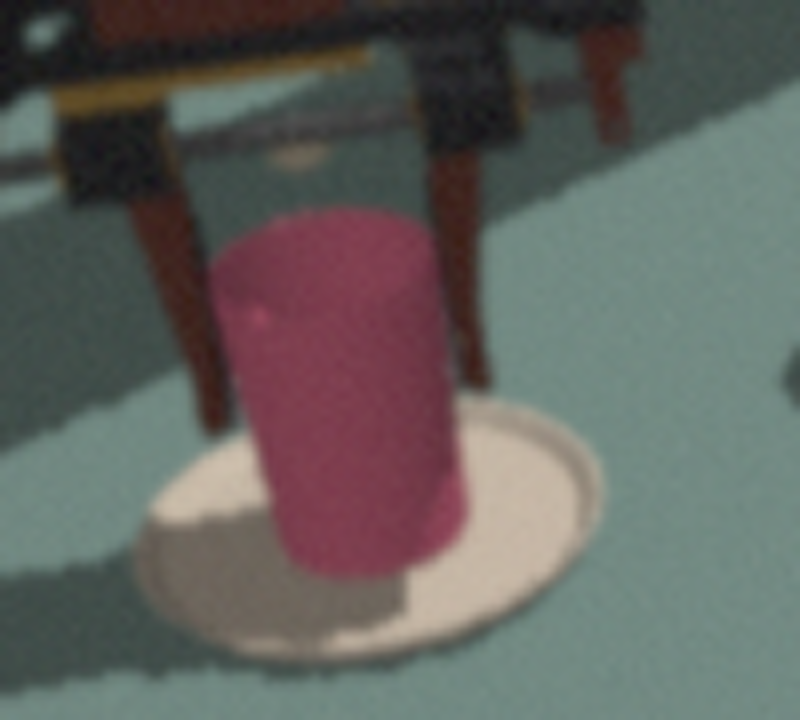

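Cup stands upright (perspective lean matches the fingers) just over the saucer middle. Lower a touch, release, rise.

```bash
python3 -m creep '[{"tx":0,"ty":0,"tz":-1,"rx":0,"ry":0,"rz":0,"fingers":255},{"tx":0,"ty":0,"tz":-1,"rx":0,"ry":0,"rz":0,"fingers":255},{"tx":0,"ty":0,"tz":-1,"rx":0,"ry":0,"rz":0,"fingers":255},{"tx":0,"ty":0,"tz":-1,"rx":0,"ry":0,"rz":0,"fingers":60},{"tx":0,"ty":0,"tz":-1,"rx":0,"ry":0,"rz":0,"fingers":0},{"tx":0,"ty":0,"tz":-1,"rx":0,"ry":0,"rz":0,"fingers":0},{"tx":0,"ty":0,"tz":15,"rx":0,"ry":0,"rz":0,"fingers":0},{"tx":0,"ty":0,"tz":65,"rx":0,"ry":0,"rz":0,"fingers":0},{"tx":0,"ty":0,"tz":120,"rx":0,"ry":0,"rz":0,"fingers":0},{"tx":0,"ty":0,"tz":120,"rx":0,"ry":0,"rz":0,"fingers":0}]'
python3 -m creep '[{"tx":30,"ty":60,"tz":10,"rx":0,"ry":0,"rz":0,"fingers":0},{"tx":30,"ty":120,"tz":20,"rx":0,"ry":0,"rz":0,"fingers":0},{"tx":30,"ty":180,"tz":20,"rx":0,"ry":0,"rz":0,"fingers":0},{"tx":30,"ty":240,"tz":20,"rx":0,"ry":0,"rz":0,"fingers":0},{"tx":30,"ty":300,"tz":20,"rx":0,"ry":0,"rz":0,"fingers":0},{"tx":30,"ty":345,"tz":20,"rx":0,"ry":0,"rz":0,"fingers":0},{"tx":30,"ty":352,"tz":0,"rx":0,"ry":0,"rz":0,"fingers":0},{"tx":30,"ty":352,"tz":0,"rx":0,"ry":0,"rz":0,"fingers":0},{"tx":30,"ty":352,"tz":0,"rx":0,"ry":0,"rz":0,"fingers":0}]'
python3 - <<'E'
from fit import *
w=grab("wrist","V"); d=grab("side","V"); s=grab("scene","V");p,M=tcp(); print(p,M.round(3))
ms=mask(s,pink,(110,180,220,300)); md=mask(d,pink,(360,90,460,210))
for v in ([(s,ms)],[(d,md)]): print("cup",fit(v,cupM,[480,-351]))
E
```

```text
t: 30.38
ee_pos: [482.3, -353.0, 181.3]
orientation: [-1.577, -0.007, -0.005]
ft_force: [0.1, -0.3, -0.2]
width: 87.7
t: 31.5
ee_pos: [509.7, 0.5, 175.8]
orientation: [-1.571, -0.0, 0.001]
ft_force: [-0.2, -0.2, -0.4]
width: 87.8
[5.10092544e+02 2.44284942e-01 1.76153445e+02] [[ 1.     0.001  0.   ]
 [-0.    -0.     1.   ]
 [ 0.001 -1.    -0.   ]]
cup (array([ 479.50036106, -349.65644449]), np.float64(0.0902248605864364))
cup (array([ 480.58392477, -353.2394979 ]), np.float64(0.12321981424148605))
```

View pics/wristV.png

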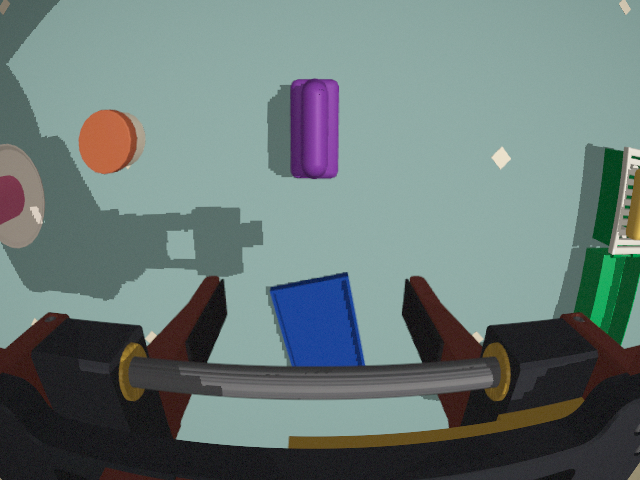

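View pics/sideV.png

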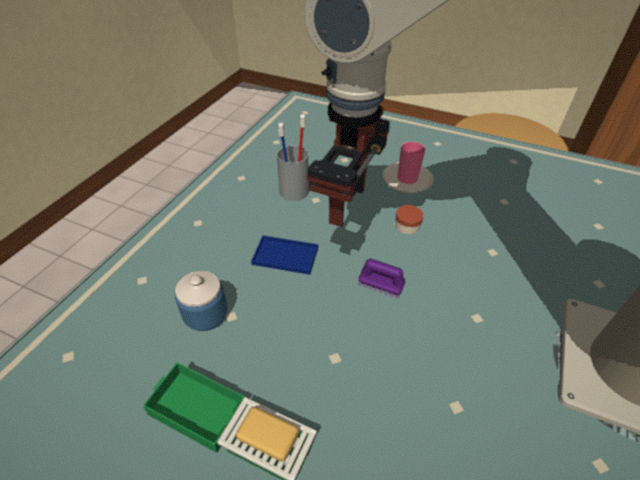

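Run:
```python
from fit import *
w=load("wrist","V"); d=load("side","V"); s=load("scene","V")
m=mask(w,purple,(270,60,360,200)); x,f=fit([(w,m)],brM,[430,0,0]); print("brush",x,f)
a=over(w,m,brM(x),(250,60,380,200),5,"")
V=[(s,mask(s,navy,(295,240,375,300))),(d,mask(d,navy,(240,220,330,280)))]
for v in (V[:1],V[1:],V): y,f=fit(v,trayM,[631,7,.2]); print("tray",y,f)
b=over(d,V[1][1],trayM(y),(235,215,335,290),6,"")
cv2.imwrite("pics/ovV.png",np.hstack([a,b]))
```

```text
brush [4.29909260e+02 2.33766502e-01 7.17306532e-03] 0.05567790403247746
tray [6.31082096e+02 7.73106511e+00 2.06524938e-01] 0.08689145440107507
tray [6.32098369e+02 6.38291405e+00 2.07607606e-01] 0.05164775444545888
tray [6.31741692e+02 7.08825655e+00 2.09363539e-01] 0.07217681243982212
```

View pics/ovV.png

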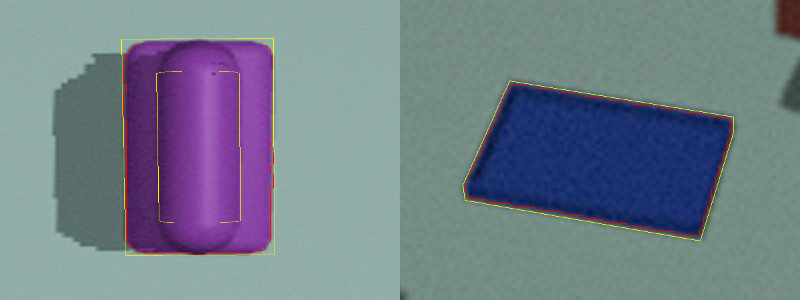

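```bash
python3 -m creep '[{"tx":-45,"ty":0,"tz":-20,"rx":0,"ry":0,"rz":0,"fingers":80},{"tx":-80,"ty":0,"tz":-50,"rx":0,"ry":0,"rz":0,"fingers":80},{"tx":-80,"ty":0,"tz":-70,"rx":0,"ry":0,"rz":0,"fingers":80},{"tx":-80,"ty":0,"tz":-95,"rx":0,"ry":0,"rz":0,"fingers":80},{"tx":-80,"ty":0,"tz":-120,"rx":0,"ry":0,"rz":0,"fingers":80},{"tx":-80,"ty":0,"tz":-132,"rx":0,"ry":0,"rz":0,"fingers":80},{"tx":-80,"ty":0,"tz":-132,"rx":0,"ry":0,"rz":0,"fingers":80},{"tx":-80,"ty":0,"tz":-132,"rx":0,"ry":0,"rz":0,"fingers":80}]'
python3 - <<'E'
from fit import *
w=grab("wrist","W");p,M=tcp(); print(p,M.round(3))
E
```

```text
t: 32.65
ee_pos: [430.3, 0.9, 44.3]
orientation: [-1.571, -0.002, -0.0]
ft_force: [0.2, -0.3, -1.0]
width: 60.4
[430.40098812   0.87991162  44.413964  ] [[ 1.     0.001 -0.001]
 [ 0.001 -0.     1.   ]
 [ 0.001 -1.    -0.   ]]
```

View pics/wristW.png

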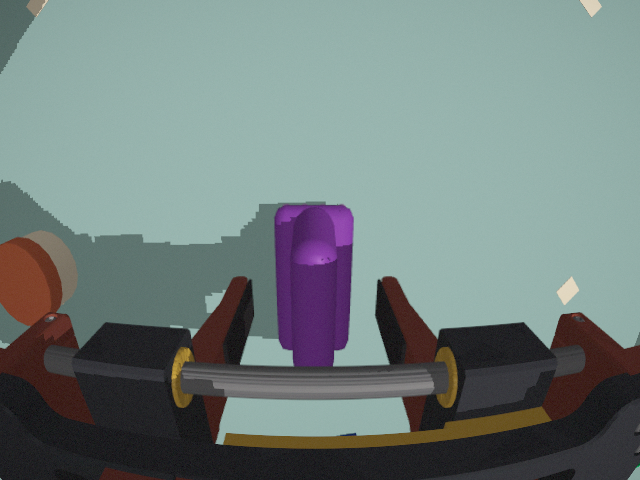

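```bash
python3 -m creep '[{"tx":0,"ty":0,"tz":0,"rx":0,"ry":0,"rz":0,"fingers":150},{"tx":0,"ty":0,"tz":0,"rx":0,"ry":0,"rz":0,"fingers":255},{"tx":0,"ty":0,"tz":0,"rx":0,"ry":0,"rz":0,"fingers":255},{"tx":0,"ty":0,"tz":0,"rx":0,"ry":0,"rz":0,"fingers":255},{"tx":0,"ty":0,"tz":15,"rx":0,"ry":0,"rz":0,"fingers":255},{"tx":0,"ty":0,"tz":60,"rx":0,"ry":0,"rz":0,"fingers":255},{"tx":0,"ty":0,"tz":60,"rx":0,"ry":0,"rz":0,"fingers":255}]'
python3 -m creep '[{"tx":45,"ty":0,"tz":0,"rx":0,"ry":0,"rz":0.1,"fingers":255},{"tx":95,"ty":3,"tz":0,"rx":0,"ry":0,"rz":0.208,"fingers":255},{"tx":145,"ty":6,"tz":0,"rx":0,"ry":0,"rz":0.208,"fingers":255},{"tx":190,"ty":6.5,"tz":0,"rx":0,"ry":0,"rz":0.208,"fingers":255},{"tx":201,"ty":6.5,"tz":-10,"rx":0,"ry":0,"rz":0.208,"fingers":255},{"tx":201,"ty":6.5,"tz":-30,"rx":0,"ry":0,"rz":0.208,"fingers":255},{"tx":201,"ty":6.5,"tz":-30,"rx":0,"ry":0,"rz":0.208,"fingers":255},{"tx":201,"ty":6.5,"tz":-30,"rx":0,"ry":0,"rz":0.208,"fingers":255}]'
python3 - <<'E'
from fit import *
w=grab("wrist","X");p,M=tcp(); print(p,M.round(3))
E
```

```text
t: 33.58
ee_pos: [431.8, 0.9, 106.5]
orientation: [-1.571, -0.006, -0.004]
ft_force: [0.1, 0.3, -1.0]
width: 19.2
t: 34.58
ee_pos: [629.3, 7.5, 73.1]
orientation: [-1.564, -0.163, 0.166]
ft_force: [0.3, -0.2, -1.7]
width: 19.2
[629.97368634   7.43926708  73.75739664] [[ 0.978 -0.001 -0.208]
 [ 0.208 -0.     0.978]
 [-0.001 -1.     0.   ]]
```

View pics/wristX.png

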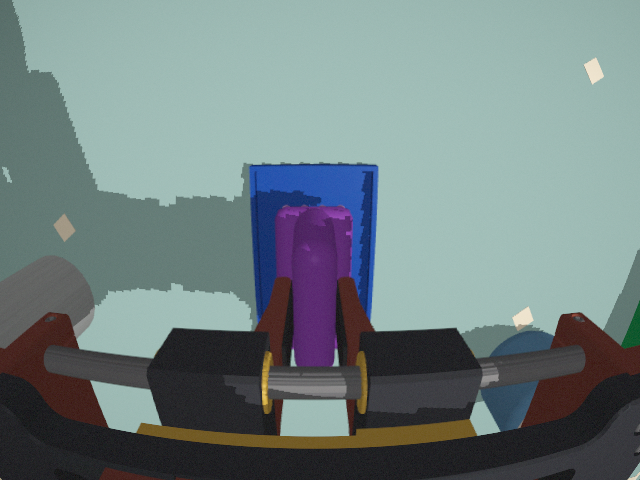

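```bash
python3 -m creep '[{"tx":1,"ty":0,"tz":-12,"rx":0,"ry":0,"rz":0,"fingers":255},{"tx":1,"ty":0,"tz":-20,"rx":0,"ry":0,"rz":0,"fingers":255},{"tx":1,"ty":0,"tz":-24,"rx":0,"ry":0,"rz":0,"fingers":255},{"tx":1,"ty":0,"tz":-25,"rx":0,"ry":0,"rz":0,"fingers":255},{"tx":1,"ty":0,"tz":-25,"rx":0,"ry":0,"rz":0,"fingers":255},{"tx":1,"ty":0,"tz":-25,"rx":0,"ry":0,"rz":0,"fingers":255}]'
python3 - <<'E'
from fit import *
w=grab("wrist","Y");p,M=tcp(); print(p)
a=over(w,np.zeros((480,640)),brM([p[0],p[1],.208],p[2]-44.4)+trayM([631.2,7.2,.208]),(220,140,420,380),3,"")
cv2.imwrite("pics/ovY.png",a)
E
```

```text
t: 35.38
ee_pos: [631.7, 6.9, 50.8]
orientation: [-1.565, -0.164, 0.164]
ft_force: [-8.6, -3.5, 19.8]
width: 19.1
[631.75034507   6.92357184  50.78294116]
```

View pics/ovY.png

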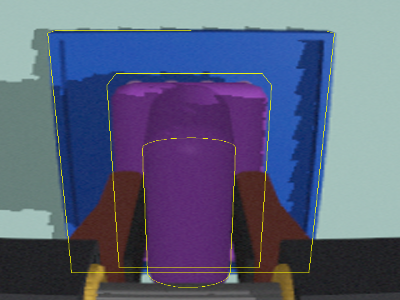

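```bash
python3 -m creep '[{"tx":0,"ty":0,"tz":10,"rx":0,"ry":0,"rz":0,"fingers":255},{"tx":0,"ty":0,"tz":30,"rx":0,"ry":0,"rz":0,"fingers":255},{"tx":0,"ty":0,"tz":30,"rx":0,"ry":0,"rz":0,"fingers":255},{"tx":0,"ty":0,"tz":30,"rx":0,"ry":0,"rz":0,"fingers":255}]'
python3 - <<'E'
from fit import *
w=grab("wrist","Z");d=grab("side","Z");s=grab("scene","Z");p,M=tcp(); print(p)
a=over(w,np.zeros((480,640)),brM([p[0],p[1],.208],p[2]-44.4)+trayM([631.2,7.2,.208]),(220,140,420,380),3,"")
c=proj(s,[p])[0]; b=over(s,np.zeros((480,640)),brM([p[0],p[1],.208],p[2]-44.4),(c[0]-50,c[1]-40,c[0]+50,c[1]+35),6,"")
e=over(load("wrist","X"),np.zeros((480,640)),brM([630,7.4,.208],73.7-44.4)+trayM([631.2,7.2,.208]),(220,140,420,380),3,"")
c=proj(d,[p])[0]; g=over(d,np.zeros((480,640)),brM([p[0],p[1],.208],p[2]-44.4),(c[0]-50,c[1]-40,c[0]+50,c[1]+35),6,"")
cv2.imwrite("pics/ovZ.png",np.vstack([np.hstack([a,b]),np.hstack([e,g])]))
E
```

```text
t: 35.92
ee_pos: [631.8, 7.5, 78.7]
orientation: [-1.565, -0.164, 0.164]
ft_force: [0.4, -0.8, -0.9]
width: 19.3
[631.31303275   7.47369086  78.05597105]
```

View pics/ovZ.png

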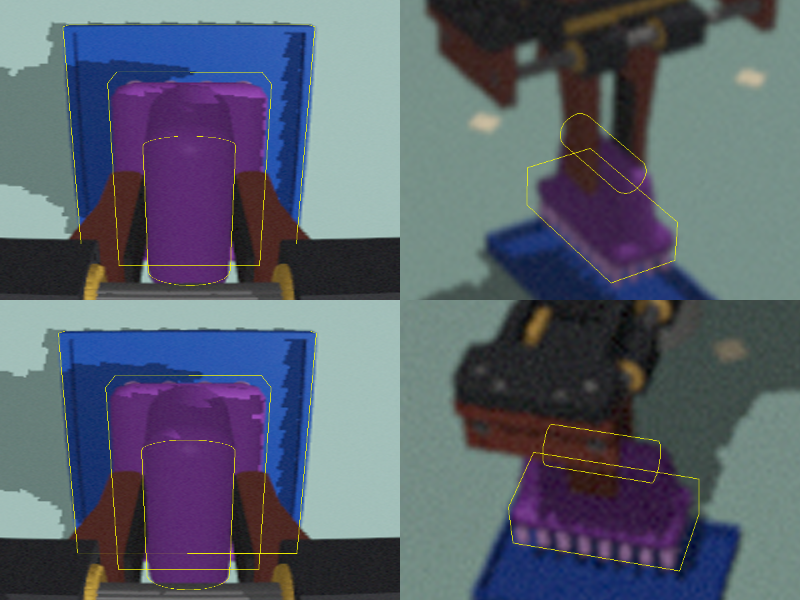

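Run:
```python
from fit import *
d=load("side","Z");s=load("scene","Z")
c=proj(d,[[631,7,60]])[0].astype(int); a=cv2.resize(d["p"][c[1]-40:c[1]+35,c[0]-50:c[0]+50],(800,600),interpolation=cv2.INTER_CUBIC); cv2.imwrite("pics/z1.png",a)
W=load("wrist","W"); e=over(W,np.zeros((480,640)),brM([430,.1,0],0),(220,140,420,380),3,"")
g=over(load("wrist","Z"),np.zeros((480,640)),brM([631.3,7.5,.208],33.6),(220,140,420,380),3,"")
cv2.imwrite("pics/z2.png",np.hstack([e,g]))
```

```text
(no output)
```

View pics/z1.png

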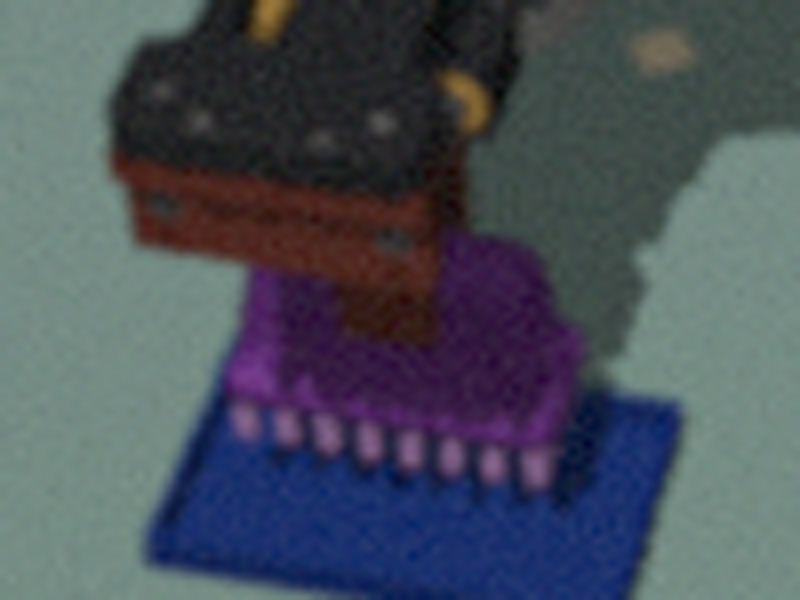

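View pics/z2.png

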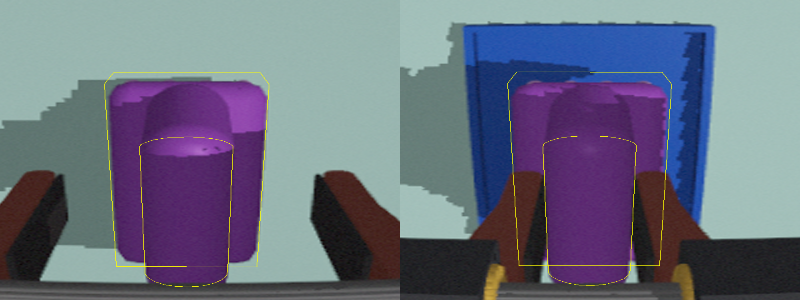

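```bash
python3 -m creep '[{"tx":0,"ty":0,"tz":-12,"rx":0,"ry":0,"rz":0,"fingers":255},{"tx":0,"ty":0,"tz":-22,"rx":0,"ry":0,"rz":0,"fingers":255},{"tx":0,"ty":0,"tz":-25,"rx":0,"ry":0,"rz":0,"fingers":255},{"tx":0,"ty":0,"tz":-25,"rx":0,"ry":0,"rz":0,"fingers":255},{"tx":0,"ty":0,"tz":-25,"rx":0,"ry":0,"rz":0,"fingers":255}]'
python3 - <<'E'
from fit import *
o=ctrl.get_obs(); print(o["ft_force"],o["moment"])
d=grab("side","a");s=grab("scene","a");p,M=tcp(); print(p)
for z,n in((d,"a1"),(s,"a2")):
    c=proj(z,[[631,7,40]])[0].astype(int); a=cv2.resize(z["p"][c[1]-40:c[1]+35,c[0]-50:c[0]+50],(800,600),interpolation=cv2.INTER_CUBIC); cv2.imwrite(f"pics/{n}.png",a)
E
```

```text
t: 36.7
ee_pos: [632.0, 7.5, 53.9]
orientation: [-1.565, -0.165, 0.164]
ft_force: [1.0, -0.3, -1.4]
width: 19.3
[ 0.99055808 -0.30363418 -1.42382105] [ 0.05659121 -0.03275059  0.02128648]
[632.03864255   7.47913342  54.04320627]
```

View pics/a1.png

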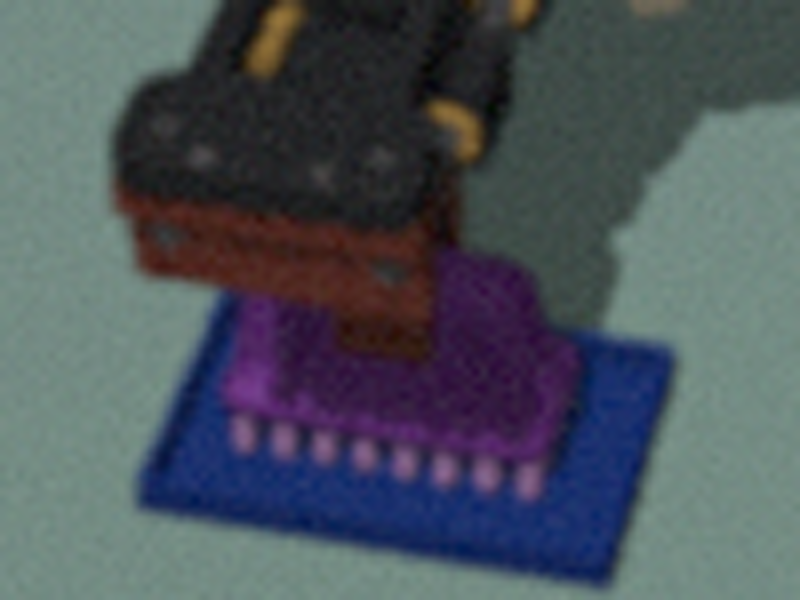

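View pics/a2.png

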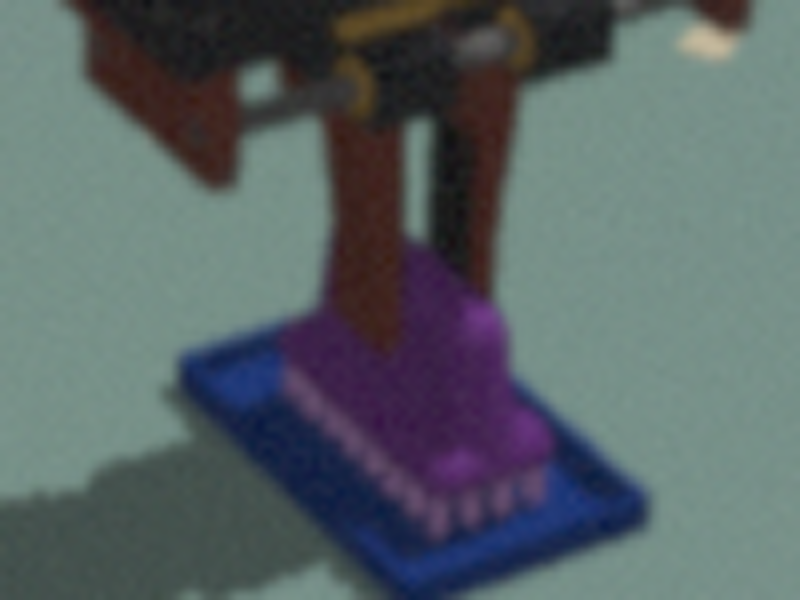

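```bash
for i in 1; do python3 -m creep '[{"tx":-0.5,"ty":0,"tz":-1,"rx":0,"ry":0,"rz":0,"fingers":255},{"tx":-0.5,"ty":0,"tz":-2,"rx":0,"ry":0,"rz":0,"fingers":255},{"tx":-0.5,"ty":0,"tz":-2,"rx":0,"ry":0,"rz":0,"fingers":255},{"tx":-0.5,"ty":0,"tz":-2,"rx":0,"ry":0,"rz":0,"fingers":255}]'; done
python3 -m creep '[{"tx":0,"ty":0,"tz":-1,"rx":0,"ry":0,"rz":0,"fingers":255},{"tx":0,"ty":0,"tz":-1,"rx":0,"ry":0,"rz":0,"fingers":255},{"tx":0,"ty":0,"tz":-1,"rx":0,"ry":0,"rz":0,"fingers":255}]'
python3 -c "
from workcell import ctrl
o=ctrl.get_obs(); print(o['ee_pos'],o['ft_force'],o['moment'])"
```

```text
t: 37.3
ee_pos: [631.3, 7.5, 51.7]
orientation: [-1.565, -0.164, 0.164]
ft_force: [-0.1, -0.1, -2.6]
width: 19.2
t: 37.67
ee_pos: [631.4, 7.4, 50.9]
orientation: [-1.565, -0.164, 0.164]
ft_force: [-0.6, -0.7, 2.2]
width: 19.1
[631.40187719   7.38434045  50.92285443] [-0.56904581 -0.69342152  2.18044611] [-0.05368682  0.17105934 -0.01891793]
```

```bash
python3 -m creep '[{"tx":0,"ty":0,"tz":0,"rx":0,"ry":0,"rz":0,"fingers":110},{"tx":0,"ty":0,"tz":0,"rx":0,"ry":0,"rz":0,"fingers":110},{"tx":0,"ty":0,"tz":0,"rx":0,"ry":0,"rz":0,"fingers":110},{"tx":0,"ty":0,"tz":0,"rx":0,"ry":0,"rz":0,"fingers":110},{"tx":0,"ty":0,"tz":20,"rx":0,"ry":0,"rz":0,"fingers":110},{"tx":0,"ty":0,"tz":70,"rx":0,"ry":0,"rz":0,"fingers":60},{"tx":30,"ty":0,"tz":110,"rx":0,"ry":0,"rz":0,"fingers":0},{"tx":70,"ty":10,"tz":150,"rx":0,"ry":0,"rz":0,"fingers":0},{"tx":70,"ty":10,"tz":150,"rx":0,"ry":0,"rz":0,"fingers":0},{"tx":70,"ty":10,"tz":150,"rx":0,"ry":0,"rz":0,"fingers":0}]'
python3 - <<'E'
from fit import *
w=grab("wrist","b");p,M=tcp(); print(p)
m=mask(w,purple,(250,50,400,230)); x,f=fit([(w,m)],lambda q:brM(q,3),[631,7,.208]); print("brush",x,f)
n=np.maximum(m,mask(w,navy,(220,30,420,260))); n=cv2.morphologyEx(n,cv2.MORPH_CLOSE,np.ones((7,7))); y,f=fit([(w,n)],trayM,[631,7,.208]); print("tray",y,f)
E
```

```text
t: 38.92
ee_pos: [700.2, 17.5, 200.6]
orientation: [-1.564, -0.164, 0.165]
ft_force: [-0.8, 0.2, -1.0]
width: 87.4
[699.50577134  17.3362661  199.74052883]
brush [6.32645581e+02 7.44176487e+00 2.10950343e-01] 0.05557480724248462
tray [6.30817588e+02 7.09311131e+00 2.11472168e-01] 0.012164828141932258
```

View pics/wristb.png

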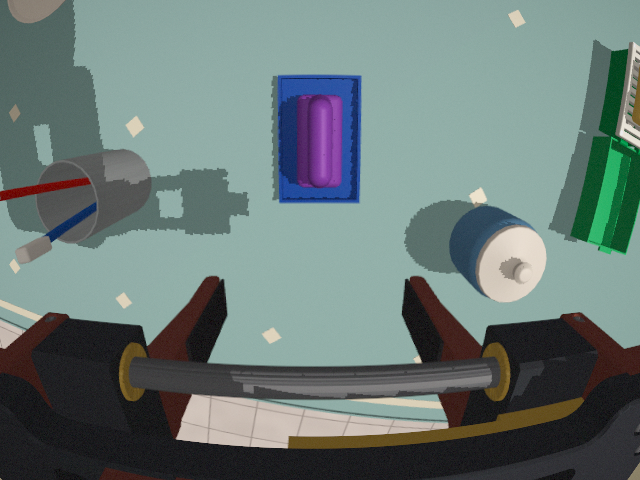

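```bash
python3 -m creep '[{"tx":-50,"ty":10,"tz":40,"rx":0,"ry":0,"rz":0,"fingers":0},{"tx":-100,"ty":20,"tz":70,"rx":0,"ry":0,"rz":0,"fingers":0},{"tx":-155,"ty":30,"tz":90,"rx":0,"ry":0,"rz":0,"fingers":0},{"tx":-210,"ty":40,"tz":100,"rx":0,"ry":0,"rz":0,"fingers":0},{"tx":-260,"ty":50,"tz":110,"rx":0,"ry":0,"rz":0,"fingers":0},{"tx":-260,"ty":50,"tz":110,"rx":0,"ry":0,"rz":0,"fingers":0},{"tx":-260,"ty":50,"tz":110,"rx":0,"ry":0,"rz":0,"fingers":0}]'
python3 - <<'E'
from fit import *
d=grab("side","c");s=grab("scene","c")
ms=mask(s,pink,(110,180,220,300)); md=mask(d,pink,(360,90,460,210))
for v in ([(s,ms)],[(d,md)]): print("cup",fit(v,cupM,[480,-351]))
A=load("scene","A"); diff=cv2.absdiff(A["p"],s["p"]).max(2)
for n,r in (("holder",(228,225,275,328)),("jar",(405,232,448,285)),("pot",(213,225,243,252))): print(n,(diff[r[1]:r[3],r[0]:r[2]]>40).sum())
E
```

```text
t: 39.85
ee_pos: [441.1, 67.3, 310.2]
orientation: [-1.565, -0.164, 0.165]
ft_force: [0.0, 0.3, 0.6]
width: 87.9
cup (array([ 479.68471321, -349.37281841]), np.float64(0.08440488319302197))
cup (array([ 480.56961125, -353.21032593]), np.float64(0.3649395804833561))
holder 389
jar 0
pot 47
```

View pics/sidec.png

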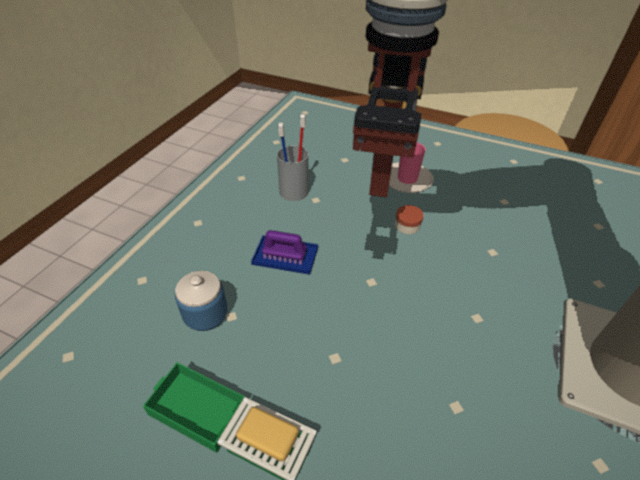

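View pics/scenec.png

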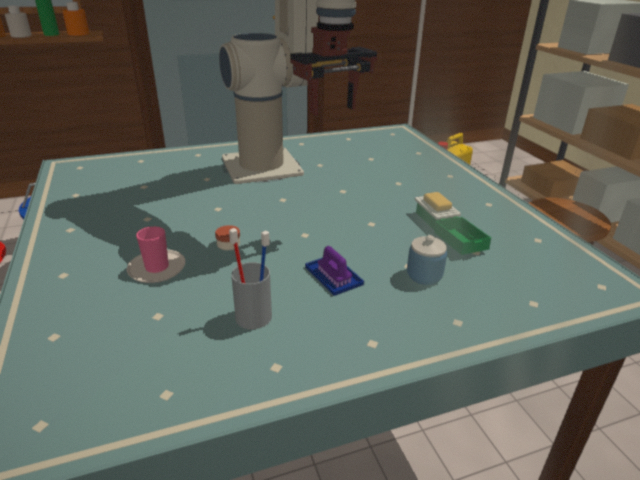

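Run:
```python
from fit import *
for cam,rs in (("scene",{"holder":(226,228,275,330),"pot":(212,222,244,252),"jar":(403,232,450,286)}),("side",{"holder":(272,110,312,203),"pot":(392,203,427,236),"jar":(172,268,230,332)})):
    A=load(cam,"A")["p"].astype(np.float32).mean(2); B=load(cam,"c")["p"].astype(np.float32).mean(2)
    for n,(x0,y0,x1,y1) in rs.items():
        print(cam,n,np.round(cv2.phaseCorrelate(A[y0:y1,x0:x1].copy(),B[y0:y1,x0:x1].copy(),cv2.createHanningWindow((x1-x0,y1-y0),cv2.CV_32F)),2))if 0 else print(cam,n,cv2.phaseCorrelate(A[y0:y1,x0:x1].copy(),B[y0:y1,x0:x1].copy(),cv2.createHanningWindow((x1-x0,y1-y0),cv2.CV_32F)))
```

```text
scene holder ((-0.14050419947250248, 0.0653454889355558), 0.597460582168014)
scene pot ((0.16681974258561638, -0.21505145660503544), 0.877181452512741)
scene jar ((0.11939042512094034, 0.20974971749096483), 0.975470808553107)
side holder ((-0.04078684036784708, -0.0018142800722458219), 0.9995074125627676)
side pot ((0.37958974318870986, 0.19776030641250486), 0.9294481106378414)
side jar ((0.03738994352556091, 0.08646439039145548), 0.9690870606650909)
```

Bystanders haven't moved, beyond shadow effects. Handing in.

```bash
python3 -c "
from workcell import ctrl
print(ctrl.close_job(), ctrl.get_obs()['t'])"
```

```text
the job is handed in; nothing more can be done
the job is handed in; nothing more can be done
```

The wash table is set right and the job is handed in, with the robot's clock at about 40 s of the 118 s allowed. I first set the brush on the bare table. The drain tray then went onto the emptied dish, the soap onto it, the cup onto the saucer and the brush into the navy tray.

Last checks from the camera images:

| Item | Result |
|---|---|
| Drain tray | Seated level on the dish, within about 1 mm of its centre and aligned with it |
| Soap | Flat and lengthwise, within about 1 mm of the drain tray's centre |
| Cup | Upright, and the averaged position is under 1 mm from the saucer's centre. The two cameras disagreed by about 4 mm in y; the side view was partly blocked |
| Brush | Bristles down, within about 2 mm of the navy tray's centre and aligned with it |
| Holder, jar and pot | No shift above 0.4 px between the first and last images; what differed was the arm's shadow |

One thing did not go as expected. On the first try at lowering the brush into the navy tray, it touched down about 3.4 mm earlier than I had worked out, with about 20 N on the wrist. I lifted it, checked that nothing was in the way, and lowered it again in small steps to about 2 N before letting go. I did not find the reason for the 3.4 mm difference.

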